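# Scan and snap shut the dowel jar

### The job

Take the label scanner out of its holder, point it squarely at the green label beside the open jar from about 6 cm away and hold it steady there for two seconds, then put the scanner back upright in its holder and let go of it. Then take the loose red lid from the table and press it straight down onto the neck of the open jar until it clicks, and keep pressing after the click so that the rubber seal under it stays well squeezed: finish like that, still holding the red lid and pressing it down. Leave the other lids and the full jar where they are.

Things in the scene. Friction and masses are not known exactly. Their poses are not given: they have to be found in the camera images.
- scanner: label scanner: an upright grey bar with a black nose and orange top, 28 mm (its x) by 34 mm (its y) by 100 mm long (its z), 130 g. It starts upright, nose down, in the holder. Origin: the middle of the nose window at its bottom end; it looks along its own -z, and z runs up the bar. Grip it by the sides, about 78 mm above the nose
- scanner_center (a point): the middle of the scanner bar, 50 mm above its nose
- holder: fixed square grey cup for the scanner, open at the top: 54 mm outside, 46 mm inside, 40 mm high, its inner floor 6 mm above the table, on a 90 mm dark foot plate. Origin: centre of its underside, at table height, z up
- label: bright green bar-code label, 36 by 50 mm, on a small black desk plate (46 by 60 mm) fixed to the stand of the open jar, tilted 25 degrees from level. Origin: centre of the label's face; z is the outward normal of the face, so the scanner looks squarely when its z is parallel to this z and its nose is straight out along z. Centre about 42 mm above the table and 95 mm from the jar's axis
- jar: open clear jar of wooden dowels, fixed in a square wooden stand (110 mm). Origin: centre of the stand's underside, at table height, z up through the neck. Jar body 76 mm across up to 95 mm above the origin; above it the neck, 52 mm across, straight to 117 mm and then a cone to 41 mm across at its top, 125 mm above the origin.
- jar_neck (a point): centre of the top of the jar's neck, 125 mm above the jar's origin. Four steel snap balls stand out 4.5 mm from the neck, centred 113 mm above the origin, and give way inwards on springs. A lid must be pressed over them with about 12 to 16 N; its underside meets them at about 117 mm, and the click (force drop) comes between 113 and 110 mm. It then meets the gasket at 106 mm
- gasket (a joint): sprung black rubber seal ring round the foot of the neck, pushed down by the lid's underside: 0 = free (top face 106 mm above the jar's origin), 0.004 m = fully squeezed (102 mm, hard stop). It takes 2 N to start, 6 N at 0.002 and 10 N at 0.004
- red_lid: red snap lid, 60 g, for the open jar: a cap 69 mm across and 30 mm high, open below (inside 57 mm across at its bottom lip, 62 mm above), with a round knob on top, 24 mm across, from 30 to 56 mm above its underside. Origin: centre of its underside, z up. It starts flat on the table; any turn about its z fits. Pick it up by the knob, fingertips just above the cap
- red_lid_center (a point): point on the red lid's axis half-way up it, 28 mm above its underside
- blue_lid_center (a point): an identical lid in blue that belongs to another jar: do not use it; this point is half-way up it (28 mm above its underside)
- yellow_lid_center (a point): an identical lid in yellow that belongs to another jar: do not use it; this point is half-way up it (28 mm above its underside)
- full_jar: a closed clear jar with a red lid already on, 76 mm across and 144 mm high with its knob, standing loose on the table; a bystander. Origin: centre of its underside

How it is judged:
By the outcome, as a careful person would: the job done as asked, in the order asked, and still so for the second after the job is handed in, while the arm keeps its last pose, push and grip.
It also fails if it takes over 61 s, if anything falls off the work surface, if the arm or the gripper's body presses on something with over 40 N, if the wrist force passes 120 N, or if a joint passes its speed limit or range.

### The arm

A 7-joint arm with a two-finger parallel gripper is mounted at the origin on the work surface. World frame = base frame: x ahead of the robot, y to its left, z up, the work surface at z = 0. Lengths are in mm, angles in rad, forces in N, time in s.
With the tool pointing down it reaches from about 400 to 875 mm from the base axis. Payload 4.4 kg.
Tool frame: the origin (TCP) lies between the finger pads; the fingertips stand ctrl.tcp_to_tips ahead of it and the grasp point (between the pads) lies 8 mm behind it (ctrl.tcp_to_tips is the distance from the TCP to the fingertips, in mm); z points along the fingers, y is the direction in which the jaws open and shut (so a half turn about z gives the same grasp; the last joint's range is limited). The gripper opens to 85 mm and grips with 20 to 120 N. Pads are 22 mm wide; open, the fingers measure 114 mm over their backs; the gripper's body (76 mm by 85 mm) begins 54 mm behind the grasp point. The pads swing forward as they close: fully open they stand 13 mm farther back than shut.
Start: joints at [1.14, 0.628, 0.038, 1.517, -0.027, 0.996, -0.02], TCP at [231.924, -607.231, 210.613] pointing down, gripper open.
Joint ranges: [-3.06, 3.06], [-0.37, 2.12], [-1.25, 1.32], [0.18, 2.47], [-1.1, 4.24], [0.23, 1.98], [-2.94, 2.94]. Speed limits (rad/s): [2.57, 2.57, 3.14, 3.14, 3.14, 3.14, 3.14].

### API

Orientations are given as [roll, pitch, yaw] about the fixed x, y, z axes, in that order (R = Rz(yaw) Ry(pitch) Rx(roll)).
In Python, from cell import ctrl gives the robot as it stands.
- The arm moves only by the tool send_rows, never from a script. Its argument "rows" is a list of rows, each an object of numbers: "x", "y", "z": the shift along the world's x, y, z in cm; "roll": the turn about the world's z in degrees; "claw": the closure, from 0 (fully open) to 1 (shut). A call has 1 to 5 rows; each row is the pose to reach, as a shift and turn from the pose commanded when the call began; what a row does not reach only later rows make up. A row lasts 1/12 s, in which the tool goes at most 41.7 mm and 7.16 degrees, less where a joint would pass 70% of its speed; a pose out of reach is approached as far as the arm can. A call with a gripper value outside its range is refused whole. The fingers move at their own pace and stop on an object; the grip force is fixed at half the most. Time passes only in rows, so rows that repeat a pose let the fingers close. It gives the time, the measured TCP pose, the force and the opening at its end, in the units of the state.
- ctrl.read_state(): the state, without advancing time (a new reading comes with each control period).
- ctrl.get_image(name): name is "scene" or "top"; returns (picture, depth): 400x640x3 uint8, blue, green, red; 400x640 float32, mm along the optical axis (not along the pixel's ray), 0 where there is no reading.
- ctrl.get_calibration(name): a dict with "intrinsics" (3x3 intrinsics, pixels), "dist_coeffs" ([k1, k2, p1, p2, k3] as OpenCV has them; the pictures are not rectified), "T" (4x4, takes a point from camera to world coordinates). Camera axes: x right, y down, z forward; pixel columns grow to the right and rows downward; lengths in mm; the calibration is good to about 2 mm. A picture is of the moment at which its call begins. get_calibration takes no time and is no camera call.
- ctrl.finish_job(): hands the job in, once; it reports no verdict.
Trained networks look in the newest picture that a camera, given by its name, has taken for a name from the list of things; names that differ only in an ending like _2 or _b are one class to them, and where a whole thing is asked for, a point or a joint stands for the part that bears it (a point fixed in the world has none). Each returns a list of dicts, best first, with "confidence" (0 to 1); they miss things now and then, are a little off and sometimes report something else, mostly with a low value. They report only what shows in the picture. A call takes as long as a camera call.
- ctrl.recognise(camera, query): "uv" ([column, row] in pixels, amid what is visible of it).
- ctrl.regions_of(camera, query): "region" (400x640 bool, what is visible of it) and "uv" ([column, row] in pixels, amid what is visible of it).
- ctrl.place_of(camera, query): "uv" ([column, row] in pixels: a listed point, or the origin of a listed thing).
The state is a dict: "clock": time; "qpos": joint angles; "qd": joint speeds; "tau": joint torques, N m; "eef_pos": TCP position; "tool_rot": TCP orientation; "force": force on the tool from outside, world axes, zero at the start; "torque": the same for the moment, N m; "width": finger opening in mm.
Only numpy, scipy, OpenCV 4.12 (cv2) and the standard library are available. Lean on these libraries where they do the work, as an engineer would, in place of code of your own. Each camera call takes 0.05 s, during which the arm holds its last target. There are 200 camera calls.

## Working session

There is one attempt and no reset: what is moved stays moved. The work goes in short steps, Python scripts to look and compute and a tool call to move; the robot and the scene stay as the last step left them, time stands still between calls to the robot, and variables do not carry over. Pictures are saved under pics/ and viewed, on a budget of 10 in all, crops included, one or two more only if the job needs it, and the job is handed in when it is done.

Besides the shell and the picture viewer there is one more tool, called in YAML: its name, and indented under it one key for each argument. send_rows: Moves the arm, as the interface text tells. Its arguments: {"type":"object","properties":{"rows":{"type":"array"}},"required":["rows"]}

```bash
ls -la; mkdir -p pics; cat > h.py <<'E'
import numpy as np,cv2
from cell import ctrl
def cal(c):
    k=ctrl.get_calibration(c); return np.array(k["intrinsics"],float),np.array(k["dist_coeffs"],float),np.array(k["T"],float)
def ray(c,uv):
    K,D,T=cal(c); p=cv2.undistortPoints(np.array(uv,float).reshape(-1,1,2),K,D).reshape(-1,2)
    return T[:3,3],np.c_[p,np.ones(len(p))]@T[:3,:3].T
def at_z(c,uv,z):
    o,d=ray(c,uv); return o+d*((z-o[2])/d[:,2])[:,None]
def cloud(c,depth,mask):
    v,u=np.nonzero(mask&(depth>0)); o,d=ray(c,np.c_[u,v]); return o+d*depth[v,u][:,None]
E
python3 - <<'E'
from h import *
s=ctrl.read_state(); print(s,ctrl.tcp_to_tips)
for c in("scene","top"):
    im,d=ctrl.get_image(c); cv2.imwrite(f"pics/{c}0.png",im); np.savez(f"/tmp/{c}0.npz",im=im,d=d)
    K,D,T=cal(c); print(c,K.round(1).tolist(),T.round(2).tolist())
    for q in("scanner","scanner_center","holder","label","jar","jar_neck","red_lid","red_lid_center","blue_lid_center","yellow_lid_center","full_jar"):
        r=ctrl.place_of(c,q); print(q,[(np.round(x["uv"],1).tolist(),round(x["confidence"],2)) for x in r[:3]])
E
```

```text
total 12
drwxr-xr-x  3 agent agent 4096 Dec  4 06:12 .
drwxr-xr-x 23 root  root  4096 Dec  4 06:12 ..
drwxr-xr-x  2 agent agent 4096 Dec  4 06:12 pics
{'clock': 0.0, 'qpos': array([ 1.14018496,  0.62935763,  0.03840603,  1.51834326, -0.02699853,
        0.99629987, -0.0200323 ]), 'qd': array([ 0.0002416 ,  0.00012861,  0.00014359,  0.00210075,  0.0003796 ,
       -0.00053249, -0.00111632]), 'tau': array([ 6.64073086e-04, -5.63387024e+01,  1.22672796e+00, -1.93443489e+01,
        1.11374364e-02,  1.03176810e-02, -1.84004040e-05]), 'eef_pos': array([ 231.71626213, -606.59637473,  209.68892581]), 'tool_rot': array([-3.13970136e+00,  5.27879886e-06,  3.64809487e-01]), 'force': array([-0.47774591,  0.49669149,  0.06303545]), 'torque': array([-0.00184209,  0.01732209,  0.02003466]), 'width': 85.57898852270068} 11.0
scene [[510.3, 0.0, 327.8], [0.0, 510.3, 199.0], [0.0, 0.0, 1.0]] [[0.62, 0.59, -0.51, 1346.74], [0.78, -0.47, 0.4, -584.01], [-0.0, -0.65, -0.76, 1205.46], [0.0, 0.0, 0.0, 1.0]]
scanner [([387.9, 152.6], 0.52)]
scanner_center [([390.1, 139.3], 0.69)]
holder [([390.4, 142.2], 0.
[... 367 characters left out ...]
0.63)]
full_jar [([343.5, 281.6], 0.71), ([388.3, 154.4], 0.45)]
top [[381.7, 0.0, 323.2], [0.0, 381.7, 203.1], [0.0, 0.0, 1.0]] [[0.02, -0.98, 0.18, 429.7], [-1.0, -0.02, -0.01, 11.08], [0.01, -0.18, -0.98, 1165.19], [0.0, 0.0, 0.0, 1.0]]
scanner [([212.1, 242.9], 0.52), ([207.6, 241.3], 0.4)]
scanner_center [([205.9, 243.7], 0.71)]
holder [([207.5, 239.9], 0.93)]
label [([304.3, 239.5], 0.54), ([401.6, 231.6], 0.27)]
jar [([330.4, 222.2], 0.59)]
jar_neck [([333.6, 213.1], 0.85)]
red_lid [([389.5, 276.4], 0.97), ([207.1, 241.4], 0.59)]
red_lid_center [([388.2, 276.5], 0.83)]
blue_lid_center [([423.7, 261.6], 0.56)]
yellow_lid_center [([401.2, 231.8], 0.96)]
full_jar [([353.8, 156.1], 0.66)]
```

```bash
python3 - <<'E'
from h import *
s=np.load("/tmp/scene0.npz")["im"]; t=np.load("/tmp/top0.npz")["im"]
cv2.imwrite("pics/s1.png",cv2.resize(s[90:310,180:440],None,fx=3,fy=2.7,interpolation=cv2.INTER_CUBIC))
cv2.imwrite("pics/t1.png",cv2.resize(t[110:310,180:450],None,fx=2.9,fy=2.9,interpolation=cv2.INTER_CUBIC))
for c,n,uv,z in [("top","sc",(206,243.7),56),("top","holder",(207.5,239.9),0),("top","neck",(333.6,213.1),125),("top","jar",(330.4,222.2),0),("top","label",(304.3,239.5),42),("top","red",(388.2,276.5),28),("top","blue",(423.7,261.6),28),("top","yel",(401.2,231.8),28),("top","full",(353.8,156.1),0),
 ("scene","sc",(390.1,139.3),56),("scene","holder",(391.1,153.4),0),("scene","neck",(314.3,191.5),125),("scene","jar",(319.4,224.4),0),("scene","label",(326.7,190.6),42),("scene","red",(242.9,210.9),28),("scene","blue",(215.9,237.8),28),("scene","yel",(252.8,245.7),28),("scene","full",(343.5,281.6),0)]:
    print(c,n,at_z(c,uv,z).round(1))
E
```

```text
top sc [[512.3 338.9  56. ]]
top holder [[528.  351.8   0. ]]
top neck [[597.7 -26.  125. ]]
top jar [[589.3 -21.    0. ]]
top label [[530.8  56.2  42. ]]
top red [[ 428.3 -191.8   28. ]]
top blue [[ 473.4 -297.4   28. ]]
top yel [[ 560.5 -232.7   28. ]]
top full [[802.7 -92.5   0. ]]
scene sc [[502.3 347.7  56. ]]
scene holder [[514.  348.3   0. ]]
scene neck [[577.2 -22.4 125. ]]
scene jar [[601.3 -25.2   0. ]]
scene label [[538.7  52.4  42. ]]
scene red [[ 436.5 -184.9   28. ]]
scene blue [[ 472.5 -298.2   28. ]]
scene yel [[ 561.3 -231.2   28. ]]
scene full [[797.7 -94.9   0. ]]
```

View pics/s1.png

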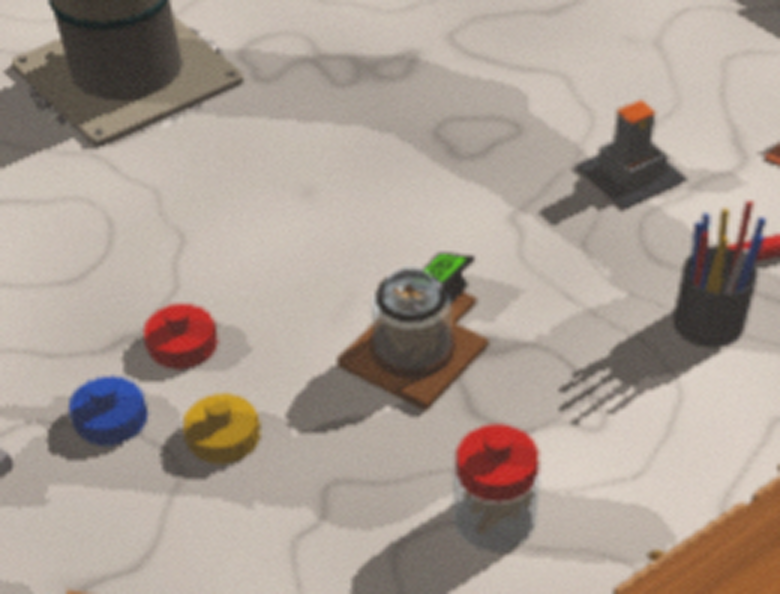

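View pics/t1.png

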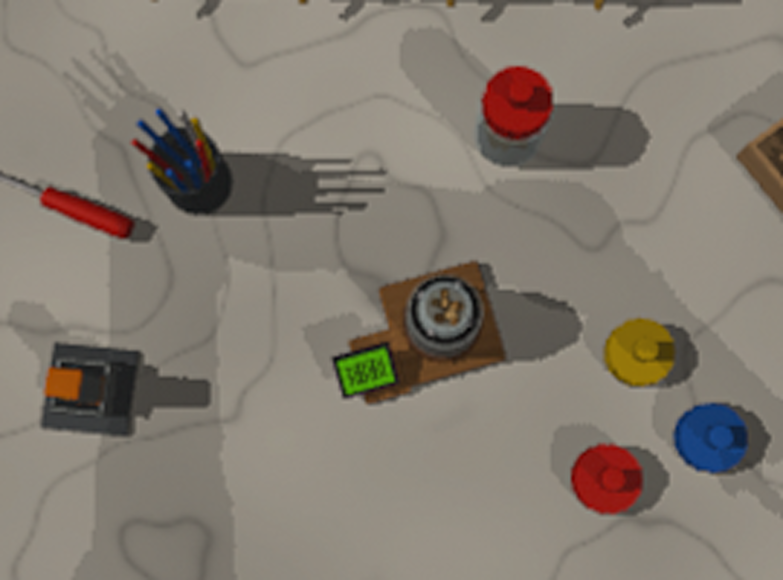

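```bash
cat > m.py <<'E'
from h import *
import sys
def load(c): 
    f=np.load(f"/tmp/{c}0.npz"); return f["im"],f["d"]
def plane(P):
    for _ in range(3):
        m=P.mean(0); n=np.linalg.svd(P-m,full_matrices=False)[2][2]; n*=np.sign(n[2]); r=abs((P-m)@n); P=P[r<=max(2*np.median(r),1.0)]
    return m,n
for c in("scene","top"):
    im,d=load(c); hsv=cv2.cvtColor(im,cv2.COLOR_BGR2HSV); H,S,V=[hsv[...,i].astype(int) for i in range(3)]
    print("==",c)
    def comp(m,roi):
        u0,u1,v0,v1=roi; z=np.zeros(m.shape,bool); z[v0:v1,u0:u1]=m[v0:v1,u0:u1]
        n,l,st,_=cv2.connectedComponentsWithStats(z.astype(np.uint8),connectivity=8); return l==1+np.argmax(st[1:,4])
    R=dict(scene=dict(label=(300,350,170,215),top=(370,410,110,150),red=(220,260,195,235)),top=dict(label=(285,325,220,260),top=(190,215,230,255),red=(370,410,258,295)))[c]
    g=comp((H>45)&(H<75)&(S>110),R["label"]); g2=cv2.morphologyEx(g.astype(np.uint8),cv2.MORPH_CLOSE,np.ones((5,5)))>0
    P=cloud(c,d,cv2.erode(g2.astype(np.uint8),np.ones((3,3)))>0); m,n=plane(P)
    print("label n",g2.sum(),"mean",m.round(1),"normal",n.round(3),"tilt",np.degrees(np.arccos(n[2])).round(1),"az",np.degrees(np.arctan2(n[1],n[0])).round(1))
    box=cv2.minAreaRect(np.argwhere(g2)[:,::-1].astype(np.float32)); bp=cv2.boxPoints(box); o,r=ray(c,np.vstack([bp,box[0]])); X=o+r*(((np.array([m])-o)@n)/(r@n))[:,None]
    print(" corners",X.round(1).tolist())
    o_=comp((H<18)&(H>5)&(S>120)&(V>90),R["top"]); P=cloud(c,d,o_); print("orange",o_.sum(),"median z",np.median(P[:,2]).round(1),"ctr@106",at_z(c,[np.argwhere(o_).mean(0)[::-1]],106).round(1))
    box=cv2.minAreaRect(np.argwhere(o_)[:,::-1].astype(np.float32)); print(" corners",at_z(c,cv2.boxPoints(box),106)[:,:2].round(1).tolist())
    rd=comp(((H<6)|(H>174))&(S>110),R["red"]); P=cloud(c,d,rd); t=P[(P[:,2]>22)&(P[:,2]<36)]; k=P[P[:,2]>48]
    print("red",rd.sum(),"z pct",np.percentile(P[:,2],[5,50,95]).round(1),"captop circle",[x for x in np.round(cv2.minEnclosingCircle(t[:,:2].astype(np.float32))[0],1)],"mean",t.mean(0).round(1),"knob",k.mean(0).round(1),len(k))
    # holder foot / rim / jar
    h,w=d.shape; A=np.zeros((h,w,3)); v,u=np.mgrid[:h,:w]; oo,rr=ray(c,np.c_[u.ravel(),v.ravel()]); A=(oo+rr*d.ravel()[:,None]).reshape(h,w,3)
    near=(np.hypot(A[...,0]-512,A[...,1]-347)<85)&(d>0)
    rim=near&(A[...,2]>33)&(A[...,2]<45); top=near&(A[...,2]>95)
    for nm,mk in(("rim",rim),("sctop",top)):
        Q=A[mk][:,:2].astype(np.float32); b=cv2.minAreaRect(Q); print(nm,len(Q),np.round(b[0],1),np.round(b[1],1),round(b[2],1),"med",np.median(A[mk][:,2]).round(1))
    ft=near&(A[...,2]<25)&(V<75)&(A[...,2]>-8); Q=A[ft][:,:2].astype(np.float32); b=cv2.minAreaRect(Q); print("foot",len(Q),np.round(b[0],1),np.round(b[1],1),round(b[2],1),np.median(A[ft][:,2]).round(1))
    tb=(np.hypot(A[...,0]-450,A[...,1]-150)<40)&(d>0); print("table z",np.median(A[tb][:,2]).round(2))
    jn=(np.hypot(A[...,0]-597,A[...,1]+24)<45)&(d>0)&(A[...,2]>98); Q=A[jn]; print("jar hi",len(Q),np.percentile(Q[:,2],[5,50,95]).round(1),np.round(cv2.minEnclosingCircle(Q[Q[:,2]>118][:,:2].astype(np.float32)),1) if (Q[:,2]>118).any() else None)
    wd=(H>5)&(H<18)&(S>70)&(np.hypot(A[...,0]-597,A[...,1]+24)<110)&(A[...,2]<45)&(d>0); Q=A[wd]; print("stand",len(Q),Q.min(0).round(0),Q.max(0).round(0),np.median(Q[:,2]).round(1))
E
sed -i 's/np.round(cv2.minEnclosingCircle(\(Q\[Q.*astype(np.float32)\)),1)/cv2.minEnclosingCircle(\1)/' m.py; python3 m.py
```

```text
== scene
label n 83 mean [535.7  59.4  46.4] normal [-0.385 -0.103  0.917] tilt 23.5 az -165.0
 corners [[520.1, 44.9, 38.2], [508.7, 87.3, 38.2], [547.8, 77.4, 53.5], [558.4, 36.1, 53.3], [534.0, 61.2, 45.9]]
orange 62 median z 107.3 ctr@106 [[515.  336.3 106. ]]
 corners [[500.6, 324.3], [502.8, 360.8], [529.7, 348.5], [527.3, 312.6]]
red 453 z pct [ 8.8 30.8 57.4] captop circle [np.float64(433.1), np.float64(-195.8)] mean [ 439.1 -198.4   30.5] knob [ 434.4 -196.    56.2] 51
rim 102 [514.4 338.8] [55.5 59.8] 86.5 med 39.9
sctop 97 [511.2 335.9] [38.  34.4] 80.9 med 105.9
foot 278 [518.1 334.9] [83.3 84.5] 86.5 9.6
table z 2.15
jar hi 381 [ 99.2 110.9 126.7] ((591.862548828125, -26.35204315185547), 29.326309204101562)
stand 694 [543. -93.  -1.] [656.  75.  43.] 16.3
== top
label n 238 mean [536.2  53.2  43.8] normal [-0.378 -0.123  0.917] tilt 23.4 az -162.0
 corners [[545.9, 83.5, 51.8], [561.7, 32.2, 51.5], [527.0, 21.1, 35.6], [511.1, 72.9, 36.0], [536.5, 52.5, 43.8]]
orange 121 median z 106.1 ctr@106 [[513.7 337.4 106. ]]
 corners [[526.5, 355.8], [527.1, 322.8], [499.5, 320.7], [499.0, 353.6]]
red 476 z pct [10.7 30.2 56.3] captop circle [np.float64(433.2), np.float64(-195.1)] mean [ 432.7 -194.4   29.8] knob [ 432.9 -195.1   55.6] 60
rim 111 [515.  338.2] [54.1 53.6] 85.7 med 39.2
sctop 129 [513.2 336.2] [33.3 27.8] 89.5 med 106.0
foot 690 [515.  323.4] [121.6  87. ] 85.3 5.8
table z 0.21
jar hi 372 [101.1 107.6 125.3] ((590.5991821289062, -26.075063705444336), 27.314329147338867)
stand 828 [511. -90.  -5.] [660.  72.  42.] 14.9
```

send_rows:
  rows:
    - {"x": 1.8, "y": 3.7, "roll": -1.6}
    - {"x": 3.6, "y": 7.4, "roll": -3.2}
    - {"x": 5.4, "y": 11.1, "roll": -4.8}
    - {"x": 7.2, "y": 14.8, "roll": -6.4}
    - {"x": 9, "y": 18.5, "roll": -8}

```text
$.rows[0]: bad value
```

send_rows:
  rows:
    - {"x": 1.8, "y": 3.7, "z": 0, "roll": -1.6, "claw": 0}
    - {"x": 3.6, "y": 7.4, "z": 0, "roll": -3.2, "claw": 0}
    - {"x": 5.4, "y": 11.1, "z": 0, "roll": -4.8, "claw": 0}
    - {"x": 7.2, "y": 14.8, "z": 0, "roll": -6.4, "claw": 0}
    - {"x": 9, "y": 18.5, "z": 0, "roll": -8, "claw": 0}

```text
clock: 1.62
eef_pos: [322.5, -420.5, 210.7]
tool_rot: [3.141, -0.0, 0.223]
force: [1.2, 0.2, -0.8]
width: 85.4
```

send_rows:
  rows:
    - {"x": 1.8, "y": 3.7, "z": 0, "roll": -1.6, "claw": 0}
    - {"x": 3.6, "y": 7.4, "z": 0, "roll": -3.2, "claw": 0}
    - {"x": 5.4, "y": 11.1, "z": 0, "roll": -4.8, "claw": 0}
    - {"x": 7.2, "y": 14.8, "z": 0, "roll": -6.4, "claw": 0}
    - {"x": 9, "y": 18.5, "z": 0, "roll": -8, "claw": 0}

```text
clock: 2.03
eef_pos: [412.6, -235.5, 210.9]
tool_rot: [3.141, -0.001, 0.084]
force: [0.7, -0.3, -0.8]
width: 85.3
```

send_rows:
  rows:
    - {"x": 1.8, "y": 3.7, "z": 0, "roll": -1.6, "claw": 0}
    - {"x": 3.6, "y": 7.4, "z": 0, "roll": -3.2, "claw": 0}
    - {"x": 5.4, "y": 11.1, "z": 0, "roll": -4.8, "claw": 0}
    - {"x": 7.2, "y": 14.8, "z": 0, "roll": -6.4, "claw": 0}
    - {"x": 9, "y": 18.5, "z": 0, "roll": -8, "claw": 0}

```text
clock: 2.45
eef_pos: [502.6, -50.2, 210.9]
tool_rot: [3.142, -0.001, -0.055]
force: [0.6, -0.2, -0.6]
width: 85.3
```

send_rows:
  rows:
    - {"x": 0.1, "y": 4.1, "z": 0, "roll": 0, "claw": 0}
    - {"x": 0.2, "y": 8.2, "z": 0, "roll": 0, "claw": 0}
    - {"x": 0.3, "y": 12.3, "z": 0, "roll": 0, "claw": 0}
    - {"x": 0.4, "y": 16.4, "z": 0, "roll": 0, "claw": 0}
    - {"x": 0.4, "y": 20.5, "z": 0, "roll": 0, "claw": 0}

```text
clock: 2.87
eef_pos: [505.9, 154.9, 210.9]
tool_rot: [-3.141, -0.001, -0.054]
force: [1.4, -0.3, 0.6]
width: 85.1
```

send_rows:
  rows:
    - {"x": 0.2, "y": 4, "z": 0, "roll": 0, "claw": 0}
    - {"x": 0.4, "y": 8, "z": 0, "roll": 0, "claw": 0}
    - {"x": 0.6, "y": 12, "z": 0, "roll": 0, "claw": 0}
    - {"x": 0.8, "y": 15.5, "z": 0, "roll": 0, "claw": 0}
    - {"x": 0.9, "y": 18.5, "z": 0, "roll": 0, "claw": 0}

```text
clock: 3.28
eef_pos: [514.4, 341.3, 210.7]
tool_rot: [-3.14, -0.0, -0.052]
force: [0.7, 0.2, -0.5]
width: 85.4
```

send_rows:
  rows:
    - {"x": 0, "y": -0.3, "z": -4, "roll": 0, "claw": 0}
    - {"x": 0, "y": -0.3, "z": -8, "roll": 0, "claw": 0}
    - {"x": 0, "y": -0.3, "z": -11.5, "roll": 0, "claw": 0}
    - {"x": 0, "y": -0.3, "z": -13.4, "roll": 0, "claw": 0}
    - {"x": 0, "y": -0.3, "z": -13.4, "roll": 0, "claw": 0.3}

```text
clock: 3.7
eef_pos: [511.7, 332.8, 72.0]
tool_rot: [3.136, 0.007, -0.054]
force: [-1.1, -0.1, -0.3]
width: 75.6
```

send_rows:
  rows:
    - {"x": 0, "y": 0, "z": 0, "roll": 0, "claw": 0.5}
    - {"x": 0, "y": 0, "z": 0, "roll": 0, "claw": 1}
    - {"x": 0, "y": 0, "z": 0, "roll": 0, "claw": 1}
    - {"x": 0, "y": 0, "z": 0, "roll": 0, "claw": 1}
    - {"x": 0, "y": 0, "z": 0, "roll": 0, "claw": 1}

```text
clock: 4.12
eef_pos: [516.6, 336.1, 79.2]
tool_rot: [-3.138, -0.004, -0.054]
force: [0.1, 0.6, 6.9]
width: 32.0
```

send_rows:
  rows:
    - {"x": 0, "y": 0, "z": 0, "roll": 0, "claw": 1}
    - {"x": 0, "y": 0, "z": 0, "roll": 0, "claw": 1}
    - {"x": 0, "y": 0, "z": 0, "roll": 0, "claw": 1}

```text
clock: 4.37
eef_pos: [516.6, 336.1, 79.2]
tool_rot: [-3.138, -0.004, -0.054]
force: [-0.4, 0.2, 5.8]
width: 31.9
```

send_rows:
  rows:
    - {"x": 0, "y": 0, "z": 0.2, "roll": 0, "claw": 1}
    - {"x": -0.5, "y": 0, "z": 0.2, "roll": 0, "claw": 1}
    - {"x": -1.0, "y": 0, "z": 0.2, "roll": 0, "claw": 1}
    - {"x": -1.5, "y": 0.1, "z": 0.2, "roll": 0, "claw": 1}
    - {"x": -2, "y": 0.1, "z": 0.2, "roll": 0, "claw": 1}

```text
clock: 4.78
eef_pos: [499.7, 335.9, 80.5]
tool_rot: [-3.138, -0.01, -0.056]
force: [6.1, -0.9, 5.0]
width: 31.8
```

```bash
python3 - <<'E'
from h import *
s=ctrl.read_state(); print(s["force"].round(1),s["torque"].round(2),s["eef_pos"].round(1),s["qpos"].round(2))
im,d=ctrl.get_image("scene"); cv2.imwrite("pics/s2.png",cv2.resize(im[60:190,320:460],None,fx=4,fy=4,interpolation=cv2.INTER_CUBIC))
E
```

```text
[ 6.1 -0.9  5. ] [-0.26 -2.08 -0.08] [499.7 335.9  80.5] [-0.68  0.72  0.06  1.78 -0.06  0.63 -2.21]
```

View pics/s2.png

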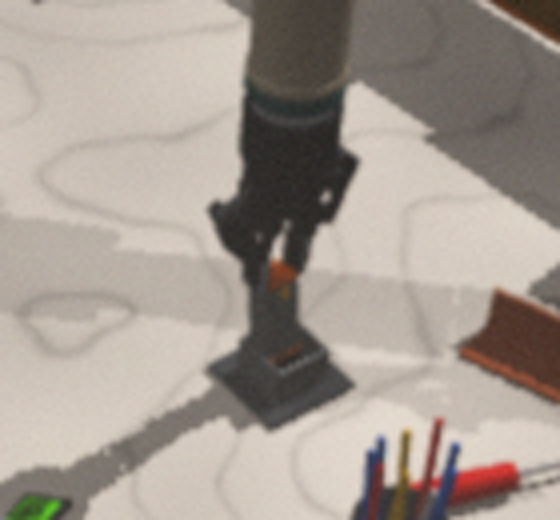

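send_rows:
  rows:
    - {"x": -0.5, "y": 0, "z": 0, "roll": 0, "claw": 1}
    - {"x": -1.0, "y": 0, "z": 0, "roll": 0, "claw": 1}
    - {"x": -1.3, "y": 0, "z": 0, "roll": 0, "claw": 1}
    - {"x": -1.3, "y": 0, "z": 0, "roll": 0, "claw": 1}
    - {"x": -1.3, "y": 0, "z": 0, "roll": 0, "claw": 1}

```text
clock: 5.25
eef_pos: [485.4, 336.5, 80.2]
tool_rot: [-3.138, -0.007, -0.055]
force: [4.2, -0.3, 2.6]
width: 31.6
```

```bash
cat > ang.py <<'E'
from h import *
import sys
# scanner axis from depth points near the expected bar, below fingers
def bar(c,g,lo,hi,rad,save=None):
    im,d=ctrl.get_image(c)
    if save: np.savez(save,im=im,d=d)
    h,w=d.shape; P=cloud(c,d,np.ones((h,w),bool)); return P
s=ctrl.read_state(); print(s["force"].round(1),s["torque"].round(2),s["eef_pos"].round(1),s["tool_rot"].round(3))
e=s["eef_pos"]
for c in("scene","top"):
    im,d=ctrl.get_image(c); np.savez(f"/tmp/{c}_n.npz",im=im,d=d)
    for r in ctrl.regions_of(c,"scanner")[:1]:
        m=r["region"]; P=cloud(c,d,m); print(c,r["confidence"],m.sum(),np.round(P.mean(0),1),np.percentile(P[:,2],[5,95]).round(1))
        for z in np.arange(30,200,10):
            q=P[abs(P[:,2]-z)<5]; 
            if len(q)>2: print("  ",z,len(q),np.median(q,0).round(1),q.min(0).round(0)[:2],q.max(0).round(0)[:2])
E
python3 ang.py
```

```text
[ 4.2 -0.3  2.6] [ 0.   -1.54  0.  ] [485.4 336.5  80.2] [-3.138 -0.007 -0.055]
scene 0.84 310 [499.9 333.7  71.5] [ 16.  111.5]
   30 13 [521.4 336.1  33.1] [518. 325.] [527. 345.]
   40 29 [514.2 325.7  40.7] [484. 316.] [524. 347.]
   50 36 [513.5 323.9  50.9] [490. 318.] [525. 351.]
   60 31 [509.  325.5  60.1] [487. 317.] [518. 353.]
   70 35 [508.6 326.1  70.2] [485. 317.] [516. 353.]
   80 36 [505.5 327.9  80.1] [477. 317.] [513. 348.]
   90 35 [501.6 324.   90.1] [479. 316.] [508. 351.]
   100 30 [500.9 330.9  98.8] [487. 316.] [506. 350.]
   110 47 [493.9 334.9 109.2] [477. 311.] [502. 351.]
top 0.49 74 [513.2 327.3  59. ] [30.5 89.1]
   30 6 [522.4 330.8  32. ] [522. 323.] [526. 337.]
   40 11 [521.  331.   40.8] [510. 317.] [522. 346.]
   50 14 [517.4 326.5  50.9] [507. 317.] [518. 346.]
   60 12 [513.9 327.6  59.8] [506. 317.] [517. 343.]
   70 10 [510.1 319.8  68.9] [502. 317.] [514. 344.]
   80 12 [507.2 324.9  78.5] [504. 317.] [510. 338.]
   90 7 [503.4 320.1  90. ] [500. 318.] [506. 333.]
```

send_rows:
  rows:
    - {"x": -0.2, "y": 0, "z": 0, "roll": 0, "claw": 1}
    - {"x": -0.4, "y": 0, "z": 0, "roll": 0, "claw": 1}
    - {"x": -0.4, "y": 0, "z": 0, "roll": 0, "claw": 1}

```text
clock: 5.7
eef_pos: [481.2, 336.6, 79.9]
tool_rot: [-3.138, -0.007, -0.055]
force: [5.7, 0.8, 0.9]
width: 31.3
```

```bash
cat > ang.py <<'E'
from h import *
s=ctrl.read_state(); e=s["eef_pos"]; yaw=s["tool_rot"][2]; print(s["clock"],s["force"].round(1),e.round(1),s["tool_rot"].round(3))
ax=np.array([np.cos(yaw),np.sin(yaw),0]); ay=np.array([-ax[1],ax[0],0])
for c in("scene","top"):
    im,d=ctrl.get_image(c); np.savez(f"/tmp/{c}_n.npz",im=im,d=d)
    P=cloud(c,d,np.ones(d.shape,bool)); Q=P-e; lx,ly,lz=Q@ax,Q@ay,Q[:,2]
    k=(abs(ly)<13)&(lz<12)&(lz>-38)&(lx>0)&(lx<45)   # +x face below the fingertips
    for _ in range(5):
        a,b=np.polyfit(lz[k],lx[k],1); r=lx-(a*lz+b); k=k&(abs(r)<max(2.,2*np.std(r[k])))
    print(c,k.sum(),"tilt",np.degrees(np.arctan(-a)).round(1),"face offset at grasp z",(a*8+b).round(1),"rms",np.std(r[k]).round(2))
E
python3 ang.py
```

```text
5.7 [5.7 0.8 0.9] [481.2 336.6  79.9] [-3.138 -0.007 -0.055]
scene 88 tilt 21.6 face offset at grasp z 20.6 rms 2.15
top 50 tilt 21.0 face offset at grasp z 22.3 rms 0.73
```

send_rows:
  rows:
    - {"x": -0.3, "y": 0, "z": 0, "roll": 0, "claw": 1}
    - {"x": -0.6, "y": 0, "z": 0, "roll": 0, "claw": 1}
    - {"x": -0.6, "y": 0, "z": 0, "roll": 0, "claw": 1}

```text
clock: 6.05
eef_pos: [474.8, 336.5, 79.5]
tool_rot: [-3.139, -0.006, -0.055]
force: [6.0, -0.0, 0.6]
width: 31.6
```

```bash
python3 ang.py; python3 - <<'E'
from h import *
im=np.load("/tmp/scene_n.npz")["im"]; t=np.load("/tmp/top_n.npz")["im"]
a=cv2.resize(im[70:190,330:430],(500,600),interpolation=cv2.INTER_CUBIC)
cv2.imwrite("pics/s3.png",a)
E
```

```text
6.05 [ 6.  -0.   0.6] [474.8 336.5  79.5] [-3.139 -0.006 -0.055]
scene 86 tilt 23.6 face offset at grasp z 24.7 rms 2.93
top 59 tilt 24.4 face offset at grasp z 25.9 rms 0.79
```

View pics/s3.png

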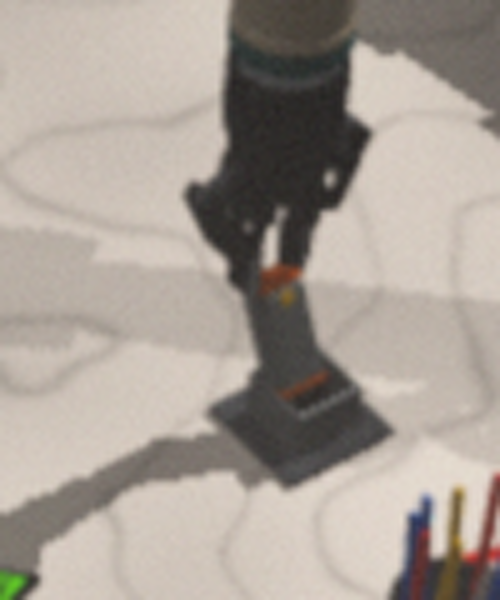

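send_rows:
  rows:
    - {"x": 0.3, "y": 0, "z": 0.5, "roll": 0, "claw": 1}
    - {"x": 0.4, "y": 0, "z": 2.5, "roll": 0, "claw": 1}
    - {"x": 0.4, "y": 0, "z": 5.5, "roll": 0, "claw": 1}
    - {"x": 0.4, "y": 0, "z": 9, "roll": 0, "claw": 1}
    - {"x": 0.4, "y": 0, "z": 12, "roll": 0, "claw": 1}

```text
clock: 6.57
eef_pos: [474.4, 335.5, 199.9]
tool_rot: [3.141, 0.002, -0.054]
force: [0.7, 0.5, -1.1]
width: 31.0
```

```bash
cat > ang2.py <<'E'
from h import *
s=ctrl.read_state(); e=s["eef_pos"]; yaw=s["tool_rot"][2]; print(s["clock"],s["force"].round(1),e.round(1),s["tool_rot"].round(3),s["width"].round(1),s["qpos"].round(2)[-1])
ax=np.array([np.cos(yaw),np.sin(yaw),0]); ay=np.array([-ax[1],ax[0],0])
for c in("scene","top"):
    im,d=ctrl.get_image(c); np.savez(f"/tmp/{c}_n.npz",im=im,d=d)
    P=cloud(c,d,np.ones(d.shape,bool)); Q=P-e; lx,ly,lz=Q@ax,Q@ay,Q[:,2]
    b=(abs(ly)<22)&(lz<-14)&(lz>-85)&(abs(lx-20)<55); print(c,b.sum(),"lowest",Q[b][:,2].min().round(1))
    k=(abs(ly)<13)&(lz<12)&(lz>-65)&(lx>0)&(lx<65)
    for _ in range(6):
        a,bb=np.polyfit(lz[k],lx[k],1); r=lx-(a*lz+bb); k=k&(abs(r)<max(2.,2*np.std(r[k])))
    print(" tilt",np.degrees(np.arctan(-a)).round(1),"face offs@TCP",bb.round(1),k.sum(),"z range",lz[k].min().round(1),lz[k].max().round(1),"rms",np.std(r[k]).round(2),"ly",ly[b&(lz<-20)].min().round(1),ly[b&(lz<-20)].max().round(1))
    if 1:
        th=np.arctan(-a); K=k; t=(np.sin(th)*-lx+np.cos(th)*lz) # along scanner axis up
        bt=t[b]; print("  along-axis min (all bar pts)",np.percentile(bt,[0,1,3]).round(1),"face pts range",t[k].min().round(1),t[k].max().round(1))
E
python3 ang2.py
```

```text
Traceback (most recent call last):
  File "ang2.py", line 2, in <module>
    s=ctrl.read_state(); e=s["eef_pos"]; yaw=s["tool_rot"][2]; print(s["clock"],s["force"].round(1),e.round(1),s["tool_rot"].round(3),s["width"].round(1),s["qpos"].round(2)[-1])
                                                                                                                                      ^^^^^^^^^^^^^^^^
AttributeError: 'float' object has no attribute 'round'
```

```bash
sed -i 's/s\["width"\].round(1)/s["width"]/' ang2.py; python3 ang2.py
```

```text
6.5667 [ 0.7  0.5 -1.1] [474.4 335.5 199.9] [ 3.141e+00  2.000e-03 -5.400e-02] 31.032960994479012 -2.24
scene 198 lowest -64.5
 tilt 19.3 face offs@TCP 24.4 138 z range -60.3 11.5 rms 2.28 ly -19.2 18.7
  along-axis min (all bar pts) [-73.  -70.8 -69.6] face pts range -71.3 5.5
top 90 lowest -57.8
 tilt 20.0 face offs@TCP 31.4 76 z range -55.9 11.6 rms 0.6 ly -15.6 17.6
  along-axis min (all bar pts) [-69.9 -66.8 -65.6] face pts range -69.9 1.7
```

```bash
python3 - <<'E'
from h import *
s=ctrl.read_state(); e=s["eef_pos"]; out=[]
for c in("scene","top"):
    im=np.load(f"/tmp/{c}_n.npz")["im"]; K,D,T=cal(c); Ti=np.linalg.inv(T)
    p=cv2.projectPoints(np.array([e]),cv2.Rodrigues(Ti[:3,:3])[0],Ti[:3,3],K,D)[0].reshape(2); print(c,p.round(1))
    u,v=p.round().astype(int); cr=im[v-30:v+45,u-25:u+25]; print("crop origin",u-25,v-30)
    out.append(cv2.resize(cr,None,fx=8,fy=8,interpolation=cv2.INTER_CUBIC))
o=np.hstack(out); o=np.clip(o.astype(float)*1.8,0,255).astype(np.uint8); cv2.imwrite("pics/s4.png",o)
E
```

```text
scene [386.6 101.1]
crop origin 362 71
top [188.2 252.9]
crop origin 163 223
```

View pics/s4.png

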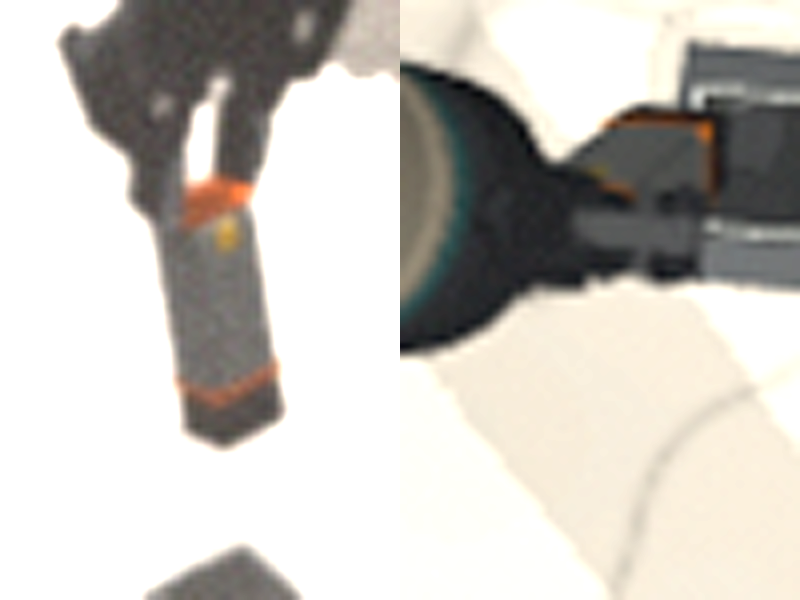

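```bash
cat > fit.py <<'E'
from h import *
from scipy.optimize import least_squares
def proj(c,X):
    K,D,T=cal(c); Ti=np.linalg.inv(T); return cv2.projectPoints(np.array(X,float),cv2.Rodrigues(Ti[:3,:3])[0],Ti[:3,3],K,D)[0].reshape(-1,2)
def pose(p):  # nose xyz, lean(rad) towards tool -x, yaw
    th,y=p[3],p[4]; Rz=cv2.Rodrigues(np.array([0,0,y]))[0]; Ry=cv2.Rodrigues(np.array([0,-th,0]))[0]; return Rz@Ry
def pts(p,L): return np.array(L,float)@pose(p).T+p[:3]
def fit(obs,e,yaw,hr0=18):  # obs: (cam,(sx,sy),height or None=ring, uv)
    def f(q):
        p=q[:5]; r=[]
        for c,(sx,sy),h,uv in obs:
            X=pts(p,[[14*sx,17*sy,q[5] if h is None else h]]); r+=list((proj(c,X)[0]-uv))
        return np.array(r+[(q[5]-hr0)/5,(q[4]-yaw)/0.05])
    s=least_squares(f,np.r_[e[0]+40,e[1],e[2]-65,.4,yaw,hr0],x_scale=[10,10,10,.1,.1,5],loss="soft_l1"); q=s.x
    print("nose",q[:3].round(1),"lean",np.degrees(q[3]).round(1),"yaw",np.degrees(q[4]).round(1),"ring",q[5].round(1)); print("res",s.fun.round(1))
    z=pose(q)[:,2]; print("axis",z.round(3),"nose rel TCP",(q[:3]-e).round(1)); return q
if __name__=="__main__":
    s=ctrl.read_state(); A=lambda x,y:np.array([(x+.5)/8-.5+362,(y+.5)/8-.5+71]); B=lambda x,y:np.array([(x-400+.5)/8-.5+163,(y+.5)/8-.5+223])
    obs=[("scene",(1,-1),0,A(223,447)),("scene",(-1,-1),0,A(183,428)),("scene",(1,1),0,A(283,410)),("scene",(1,1),100,A(252,188)),("scene",(1,-1),None,A(220,400)),("scene",(-1,-1),None,A(179,382)),("scene",(1,1),None,A(278,367)),("top",(1,-1),None,B(713,124)),("top",(1,1),None,B(607,124))]
    fit(obs,s["eef_pos"],s["tool_rot"][2])
E
python3 fit.py
```

```text
nose [510.4 334.7 138.2] lean 19.9 yaw -1.9 ring 20.1
res [ 0.6 -0.  -0.2  0.2  1.3  0.3  0.9 -1.7  0.1  0.  -0.6  0.2  1.1 -0.2
  0.9  1.1  1.1  0.4  0.4  0.4]
axis [-0.34   0.011  0.94 ] nose rel TCP [ 32.8  -3.  -65.3]
```

send_rows:
  rows:
    - {"x": 0.5, "y": 0.3, "z": -4, "roll": 0, "claw": 1}
    - {"x": 0.5, "y": 0.3, "z": -8, "roll": 0, "claw": 1}
    - {"x": 0.5, "y": 0.3, "z": -10.5, "roll": 0, "claw": 1}
    - {"x": 0.5, "y": 0.3, "z": -10.8, "roll": 0, "claw": 1}
    - {"x": 0, "y": 0.3, "z": -10.8, "roll": 0, "claw": 1}

```text
clock: 7.08
eef_pos: [475.9, 337.4, 88.9]
tool_rot: [3.139, 0.001, -0.055]
force: [2.7, -1.8, -1.3]
width: 31.3
```

send_rows:
  rows:
    - {"x": -0.4, "y": 0, "z": 0, "roll": 0, "claw": 1}
    - {"x": -0.8, "y": 0, "z": 0, "roll": 0, "claw": 1}
    - {"x": -1.2, "y": 0, "z": 0, "roll": 0, "claw": 1}
    - {"x": -1.2, "y": 0, "z": 0, "roll": 0, "claw": 1}

```text
clock: 7.42
eef_pos: [465.2, 339.6, 92.9]
tool_rot: [-3.139, -0.004, -0.054]
force: [4.2, -1.0, 1.1]
width: 31.5
```

```bash
python3 ang2.py
```

```text
7.4167 [ 4.2 -1.   1.1] [465.2 339.6  92.9] [-3.139 -0.004 -0.054] 31.547587125995374 -2.24
scene 260 lowest -84.9
 tilt 26.6 face offs@TCP 29.9 138 z range -54.3 11.8 rms 2.94 ly -21.9 21.3
  along-axis min (all bar pts) [-109.1 -107.5 -104.6] face pts range -72.4 1.4
top 164 lowest -85.0
 tilt 26.9 face offs@TCP 31.2 86 z range -54.3 11.5 rms 0.84 ly -21.9 21.4
  along-axis min (all bar pts) [-108.  -107.2 -106.4] face pts range -74.9 -1.8
```

send_rows:
  rows:
    - {"x": -0.2, "y": 0, "z": 0, "roll": 0, "claw": 1}
    - {"x": -0.2, "y": 0, "z": 0, "roll": 0, "claw": 1}
    - {"x": 0.4, "y": 0, "z": 0.5, "roll": 0, "claw": 1}
    - {"x": 0.4, "y": 0, "z": 4, "roll": 0, "claw": 1}
    - {"x": 0.4, "y": 0, "z": 8, "roll": 0, "claw": 1}

```text
clock: 7.93
eef_pos: [463.8, 336.8, 168.3]
tool_rot: [3.135, 0.01, -0.054]
force: [0.3, 0.7, -1.1]
width: 30.8
```

send_rows:
  rows:
    - {"x": 0, "y": 0, "z": 2.5, "roll": 0, "claw": 1}
    - {"x": 0, "y": 0, "z": 2.8, "roll": 0, "claw": 1}
    - {"x": 0, "y": 0, "z": 2.8, "roll": 0, "claw": 1}

```text
clock: 8.18
eef_pos: [466.9, 339.2, 199.7]
tool_rot: [-3.141, 0.001, -0.053]
force: [-0.3, 0.4, -1.8]
width: 31.7
```

```bash
python3 ang2.py
```

```text
8.1833 [-0.3  0.4 -1.8] [466.9 339.2 199.7] [-3.141e+00  1.000e-03 -5.300e-02] 31.66853514218921 -2.25
scene 193 lowest -65.5
 tilt 21.3 face offs@TCP 27.1 151 z range -59.0 10.7 rms 2.64 ly -20.3 19.3
  along-axis min (all bar pts) [-75.  -73.6 -70.6] face pts range -72.6 1.9
top 128 lowest -71.5
 tilt 21.8 face offs@TCP 26.7 99 z range -60.4 11.9 rms 0.66 ly -19.3 16.9
  along-axis min (all bar pts) [-76.3 -75.9 -73.9] face pts range -74.8 3.4
```

send_rows:
  rows:
    - {"x": 0.6, "y": 0, "z": -4, "roll": 0, "claw": 1}
    - {"x": 0.6, "y": 0, "z": -8, "roll": 0, "claw": 1}
    - {"x": 0.6, "y": 0, "z": -10.4, "roll": 0, "claw": 1}
    - {"x": 0.3, "y": 0, "z": -10.8, "roll": 0, "claw": 1}
    - {"x": 0, "y": 0, "z": -10.8, "roll": 0, "claw": 1}

```text
clock: 8.7
eef_pos: [467.8, 337.2, 88.2]
tool_rot: [3.138, 0.002, -0.055]
force: [4.7, -1.1, -1.2]
width: 31.4
```

send_rows:
  rows:
    - {"x": -0.4, "y": 0, "z": 0, "roll": 0, "claw": 1}
    - {"x": -0.8, "y": 0, "z": 0, "roll": 0, "claw": 1}
    - {"x": -1.3, "y": 0, "z": 0, "roll": 0, "claw": 1}
    - {"x": -1.3, "y": 0, "z": 0, "roll": 0, "claw": 1}
    - {"x": -1.3, "y": 0, "z": 0, "roll": 0, "claw": 1}

```text
clock: 9.12
eef_pos: [455.9, 339.5, 92.6]
tool_rot: [-3.139, -0.003, -0.054]
force: [2.5, -0.7, 4.7]
width: 31.6
```

```bash
python3 ang2.py
```

```text
9.1167 [ 2.5 -0.7  4.7] [455.9 339.5  92.6] [-3.139e+00 -3.000e-03 -5.400e-02] 31.58398032311313 -2.25
scene 209 lowest -85.0
 tilt 30.1 face offs@TCP 34.8 120 z range -51.8 11.9 rms 2.54 ly -22.0 20.9
  along-axis min (all bar pts) [-107.6  -99.8  -97.1] face pts range -75.1 -2.7
top 150 lowest -84.9
 tilt 32.5 face offs@TCP 35.7 103 z range -46.2 12.0 rms 1.01 ly -22.0 15.1
  along-axis min (all bar pts) [-111.3 -110.4 -109.3] face pts range -73.6 -4.6
```

send_rows:
  rows:
    - {"x": 0.6, "y": 0, "z": 0.5, "roll": 0, "claw": 1}
    - {"x": 0.6, "y": 0, "z": 4, "roll": 0, "claw": 1}
    - {"x": 0.6, "y": 0, "z": 8, "roll": 0, "claw": 1}
    - {"x": 0.6, "y": 0, "z": 10.8, "roll": 0, "claw": 1}
    - {"x": 0.6, "y": 0, "z": 10.8, "roll": 0, "claw": 1}

```text
clock: 9.63
eef_pos: [462.3, 341.0, 204.1]
tool_rot: [-3.136, -0.004, -0.054]
force: [0.2, -0.3, -1.3]
width: 31.3
```

```bash
python3 ang2.py
```

```text
9.6333 [ 0.2 -0.3 -1.3] [462.3 341.  204.1] [-3.136 -0.004 -0.054] 31.299592832105255 -2.25
scene 184 lowest -62.6
 tilt 23.2 face offs@TCP 29.0 137 z range -58.4 11.9 rms 2.14 ly -21.0 17.9
  along-axis min (all bar pts) [-73.4 -72.8 -70.5] face pts range -73.4 2.5
top 142 lowest -69.6
 tilt 24.0 face offs@TCP 27.4 115 z range -58.1 11.0 rms 0.68 ly -19.5 14.6
  along-axis min (all bar pts) [-76.1 -75.6 -74.9] face pts range -74.7 0.6
```

send_rows:
  rows:
    - {"x": 0.1, "y": -3, "z": 0, "roll": 2, "claw": 1}
    - {"x": 0.2, "y": -7, "z": 0, "roll": 4, "claw": 1}
    - {"x": 0.3, "y": -11, "z": 0, "roll": 6, "claw": 1}
    - {"x": 0.4, "y": -15, "z": 0, "roll": 8, "claw": 1}
    - {"x": 0.5, "y": -19, "z": 0, "roll": 10, "claw": 1}

```text
clock: 10.15
eef_pos: [463.0, 146.8, 196.6]
tool_rot: [3.141, 0.006, 0.123]
force: [1.1, 0.4, -2.3]
width: 31.5
```

send_rows:
  rows:
    - {"x": 0.2, "y": -4, "z": 0, "roll": 3, "claw": 1}
    - {"x": 0.4, "y": -7.5, "z": -1, "roll": 6, "claw": 1}
    - {"x": 0.5, "y": -10, "z": -2, "roll": 9.5, "claw": 1}
    - {"x": 0.5, "y": -11.6, "z": -3.2, "roll": 9.5, "claw": 1}
    - {"x": 0.5, "y": -11.6, "z": -4.2, "roll": 9.5, "claw": 1}

```text
clock: 10.57
eef_pos: [467.9, 28.0, 154.3]
tool_rot: [3.141, 0.007, 0.28]
force: [0.1, 0.6, -0.6]
width: 31.1
```

send_rows:
  rows:
    - {"x": 0, "y": 0, "z": 0, "roll": 0, "claw": 1}
    - {"x": 0, "y": 0, "z": 0, "roll": 0, "claw": 1}
    - {"x": 0, "y": 0, "z": 0, "roll": 0, "claw": 1}

```text
clock: 10.82
eef_pos: [470.2, 33.7, 156.1]
tool_rot: [-3.141, 0.002, 0.288]
force: [-0.1, 0.1, -2.0]
width: 31.4
```

```bash
python3 ang2.py; python3 - <<'E'
from h import *
s=ctrl.read_state(); e=s["eef_pos"]; out=[]
for c in("scene","top"):
    im=np.load(f"/tmp/{c}_n.npz")["im"]; K,D,T=cal(c); Ti=np.linalg.inv(T)
    p=cv2.projectPoints(np.array([e]),cv2.Rodrigues(Ti[:3,:3])[0],Ti[:3,3],K,D)[0].reshape(2)
    u,v=p.round().astype(int); cr=im[v-25:v+50,u-20:u+30]; print("crop origin",u-20,v-25)
    out.append(cv2.resize(cr,None,fx=8,fy=8,interpolation=cv2.INTER_CUBIC))
o=np.hstack(out); o=np.clip(o.astype(float)*1.5,0,255).astype(np.uint8); cv2.imwrite("pics/s5.png",o)
E
```

```text
10.8167 [-0.1  0.1 -2. ] [470.2  33.7 156.1] [-3.141e+00  2.000e-03  2.880e-01] 31.350002250555704 -1.41
scene 201 lowest -64.1
 tilt 23.3 face offs@TCP 29.5 138 z range -57.3 11.8 rms 1.96 ly -18.8 18.3
  along-axis min (all bar pts) [-75.2 -73.1 -71.7] face pts range -72.7 1.3
crop origin 287 129
crop origin 291 234Traceback (most recent call last):
  File "ang2.py", line 7, in <module>
    b=(abs(ly)<22)&(lz<-14)&(lz>-85)&(abs(lx-20)<55); print(c,b.sum(),"lowest",Q[b][:,2].min().round(1))
                                                                               ~~~~~~~~~~~~~^^
    return umr_minimum(a, axis, None, out, keepdims, initial, where)
ValueError: zero-size array to reduction operation minimum which has no identity
```

View pics/s5.png

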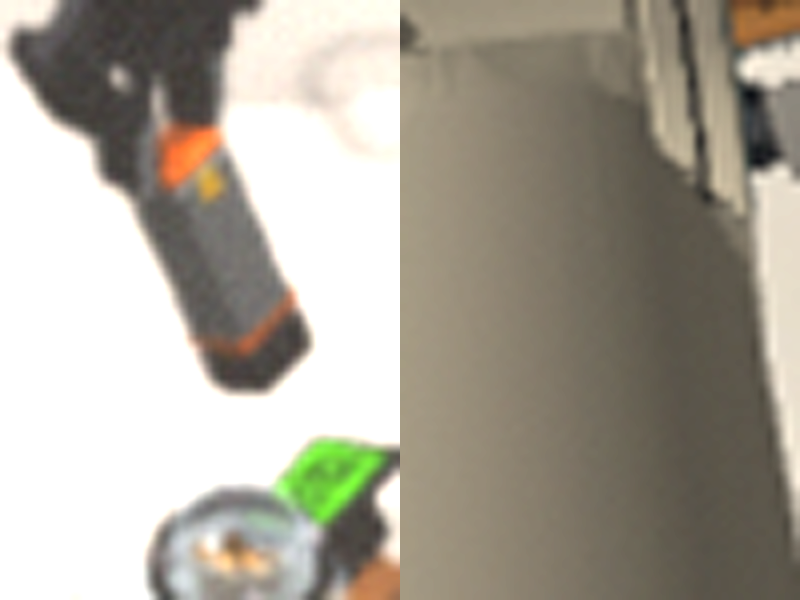

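```bash
python3 - <<'E'
from fit import *
s=ctrl.read_state(); e=s["eef_pos"]; print(e.round(1),s["clock"])
A=lambda x,y:np.array([(x+.5)/8-.5+287,(y+.5)/8-.5+129])
obs=[("scene",(1,-1),0,A(263,391)),("scene",(-1,-1),0,A(213,381)),("scene",(1,1),0,A(310,345)),("scene",(1,1),100,A(219,127)),("scene",(1,-1),None,A(240,349)),("scene",(-1,-1),None,A(193,342)),("scene",(1,1),None,A(294,296))]
q=fit(obs,e,s["tool_rot"][2],20)
L=np.array([536,54,43.5]); z=pose(q)[:,2]; n=np.array([-.405,-.120,.906]); v=q[:3]-L
print("dist along n",(v@n).round(1),"lateral",(v-n*(v@n)).round(1),"angle",np.degrees(np.arccos(z@n)).round(1),"shift to do",(L+60*n-q[:3]).round(1))
# depth check of nose: scene cloud +x face bottom
d=np.load("/tmp/scene_n.npz")["d"]; u,w=A(270,320).round().astype(int); o,r=ray("scene",[(u,w)]); print("depth pt on +x face",(o+r*np.median(d[w-1:w+2,u-1:u+2])).round(1)); 
from numpy.linalg import lstsq
R=pose(q); X=(o+r*np.median(d[w-1:w+2,u-1:u+2]))[0]; print("in scanner frame",(R.T@(X-q[:3])).round(1),"(x should be 14)")
E
```

```text
[470.9  33.8 156.8] 10.9167
nose [460.1  84.7  30.1] lean 25.7 yaw 15.9 ring 20.6
res [-0.2 -0.1 -0.3  0.4  0.3 -0.7  0.   0.2  0.3 -0.1 -0.2  0.1 -0.   0.1
  0.1 -0.2]
axis [-0.417 -0.119  0.901] nose rel TCP [ -10.7   50.9 -126.7]
dist along n 14.9 lateral [-69.8  32.5 -26.9] angle 1.7 shift to do [ 51.6 -37.9  67.8]
depth pt on +x face [[513.8  47.3 119.6]]
in scanner frame [ 76.1 -50.6  62.8] (x should be 14)
```

```bash
cat > fit2.py <<'E'
from fit import *
def fit2(obs,dp,e,yaw,hr0=20.3):
    def f(q):
        p=q[:5]; R=pose(p); r=[]
        for c,(sx,sy),h,uv in obs: r+=list(proj(c,pts(p,[[14*sx,17*sy,q[5] if h is None else h]]))[0]-uv)
        X=(np.array(dp)-q[:3])@R
        return np.array(r+list((X[:,0]-14)/1.5)+[(q[5]-hr0)/2,(q[4]-yaw)/0.05])
    s=least_squares(f,np.r_[e[0]+38,e[1]+10,e[2]-65,.42,yaw,hr0],x_scale=[10,10,10,.1,.1,5]); q=s.x
    print("nose",q[:3].round(1),"lean",np.degrees(q[3]).round(1),"yaw",np.degrees(q[4]).round(1),"res",s.fun.round(1))
    L=np.array([536,54,43.5]); z=pose(q)[:,2]; n=np.array([-.405,-.120,.906]); v=q[:3]-L
    print("dist",(v@n).round(1),"lateral",(v-n*(v@n)).round(1),"angle",np.degrees(np.arccos(z@n)).round(1),"shift",(L+60*n-q[:3]).round(1)); return q
if __name__=="__main__":
    s=ctrl.read_state(); e=s["eef_pos"]
    A=lambda x,y:np.array([(x+.5)/8-.5+287,(y+.5)/8-.5+129])
    obs=[("scene",(1,-1),0,A(263,391)),("scene",(-1,-1),0,A(213,381)),("scene",(1,1),0,A(310,345)),("scene",(1,1),100,A(219,127)),("scene",(1,-1),None,A(240,349)),("scene",(-1,-1),None,A(193,342)),("scene",(1,1),None,A(294,296))]
    d=np.load("/tmp/scene_n.npz")["d"]; dp=[]
    for x,y in((270,320),(255,270),(245,240),(280,350),(240,320)):
        u,w=A(x,y).round().astype(int); o,r=ray("scene",[(u,w)]); dp.append((o+r*d[w,u])[0])
    print(np.round(dp,1).tolist()); fit2(obs,dp,e,s["tool_rot"][2])
E
python3 fit2.py
```

```text
[[513.2, 47.8, 118.9], [504.0, 47.9, 140.9], [496.5, 50.2, 145.9], [518.7, 50.8, 108.6], [514.5, 35.8, 127.7]]
nose [510.1  47.7  94.3] lean 26.0 yaw 16.8 res [ 0.1  0.5 -0.4  1.   0.8 -0.6 -0.4 -1.2  0.4  0.1 -0.6  0.3  0.3 -0.1
 -0.3  0.8 -1.6  0.4  0.9  0.2  0.1]
dist 57.3 lateral [-2.7  0.5 -1.1] angle 1.8 shift [ 1.6 -0.9  3.5]
```

send_rows:
  rows:
    - {"x": 0.2, "y": -0.1, "z": 0.3, "roll": 0, "claw": 1}
    - {"x": 0.2, "y": -0.1, "z": 0.3, "roll": 0, "claw": 1}
    - {"x": 0.2, "y": -0.1, "z": 0.3, "roll": 0, "claw": 1}
    - {"x": 0.2, "y": -0.1, "z": 0.3, "roll": 0, "claw": 1}
    - {"x": 0.2, "y": -0.1, "z": 0.3, "roll": 0, "claw": 1}

```text
clock: 11.33
eef_pos: [472.9, 31.9, 159.7]
tool_rot: [3.142, -0.0, 0.286]
force: [-0.8, -0.1, -1.5]
width: 31.9
```

send_rows:
  rows:
    - {"x": 0, "y": 0, "z": 0, "roll": 0, "claw": 1}
    - {"x": 0, "y": 0, "z": 0, "roll": 0, "claw": 1}
    - {"x": 0, "y": 0, "z": 0, "roll": 0, "claw": 1}
    - {"x": 0, "y": 0, "z": 0, "roll": 0, "claw": 1}
    - {"x": 0, "y": 0, "z": 0, "roll": 0, "claw": 1}

```text
clock: 11.75
eef_pos: [472.9, 31.8, 159.6]
tool_rot: [-3.142, 0.0, 0.286]
force: [-0.6, 0.3, -1.6]
width: 31.5
```

send_rows:
  rows:
    - {"x": 0, "y": 0, "z": 0, "roll": 0, "claw": 1}
    - {"x": 0, "y": 0, "z": 0, "roll": 0, "claw": 1}
    - {"x": 0, "y": 0, "z": 0, "roll": 0, "claw": 1}
    - {"x": 0, "y": 0, "z": 0, "roll": 0, "claw": 1}
    - {"x": 0, "y": 0, "z": 0, "roll": 0, "claw": 1}

```text
clock: 12.17
eef_pos: [472.9, 31.8, 159.6]
tool_rot: [3.142, 0.0, 0.286]
force: [0.0, -0.1, -0.4]
width: 31.4
```

send_rows:
  rows:
    - {"x": 0, "y": 0, "z": 0, "roll": 0, "claw": 1}
    - {"x": 0, "y": 0, "z": 0, "roll": 0, "claw": 1}
    - {"x": 0, "y": 0, "z": 0, "roll": 0, "claw": 1}
    - {"x": 0, "y": 0, "z": 0, "roll": 0, "claw": 1}
    - {"x": 0, "y": 0, "z": 0, "roll": 0, "claw": 1}

```text
clock: 12.58
eef_pos: [472.9, 31.7, 159.6]
tool_rot: [3.142, -0.0, 0.286]
force: [0.5, 0.8, -1.8]
width: 31.0
```

send_rows:
  rows:
    - {"x": 0, "y": 0, "z": 0, "roll": 0, "claw": 1}
    - {"x": 0, "y": 0, "z": 0, "roll": 0, "claw": 1}
    - {"x": 0, "y": 0, "z": 0, "roll": 0, "claw": 1}
    - {"x": 0, "y": 0, "z": 0, "roll": 0, "claw": 1}
    - {"x": 0, "y": 0, "z": 0, "roll": 0, "claw": 1}

```text
clock: 13.0
eef_pos: [472.9, 31.8, 159.6]
tool_rot: [-3.142, -0.0, 0.286]
force: [0.7, 0.1, -0.7]
width: 31.4
```

send_rows:
  rows:
    - {"x": 0, "y": 0, "z": 0, "roll": 0, "claw": 1}
    - {"x": 0, "y": 0, "z": 0, "roll": 0, "claw": 1}
    - {"x": 0, "y": 0, "z": 0, "roll": 0, "claw": 1}
    - {"x": 0, "y": 0, "z": 0, "roll": 0, "claw": 1}
    - {"x": 0, "y": 0, "z": 0, "roll": 0, "claw": 1}

```text
clock: 13.42
eef_pos: [472.9, 31.8, 159.6]
tool_rot: [-3.142, -0.0, 0.286]
force: [-0.3, -0.5, -1.9]
width: 31.2
```

send_rows:
  rows:
    - {"x": 0, "y": 0, "z": 0, "roll": 0, "claw": 1}
    - {"x": 0, "y": 0, "z": 0, "roll": 0, "claw": 1}
    - {"x": 0, "y": 0, "z": 0, "roll": 0, "claw": 1}
    - {"x": 0, "y": 0, "z": 0, "roll": 0, "claw": 1}
    - {"x": 0, "y": 0, "z": 0, "roll": 0, "claw": 1}

```text
clock: 13.83
eef_pos: [472.9, 31.8, 159.6]
tool_rot: [3.142, -0.0, 0.286]
force: [0.1, -0.3, -1.4]
width: 31.3
```

```bash
python3 ang2.py 2>&1 | head -4; python3 - <<'E'
from h import *
im=np.load("/tmp/scene_n.npz")["im"]; a=np.load("/tmp/scene_n.npz")["d"]
o=cv2.resize(im[129:204,287:337],None,fx=8,fy=8,interpolation=cv2.INTER_CUBIC); cv2.imwrite("pics/s6.png",np.clip(o.astype(float)*1.5,0,255).astype(np.uint8))
E
```

```text
13.8333 [ 0.1 -0.3 -1.4] [472.9  31.8 159.6] [ 3.142 -0.     0.286] 31.33185429528753 -1.41
scene 203 lowest -67.5
 tilt 24.5 face offs@TCP 28.8 133 z range -56.2 11.9 rms 1.57 ly -18.7 20.8
  along-axis min (all bar pts) [-76.7 -73.9 -73.1] face pts range -73.3 1.7
```

View pics/s6.png

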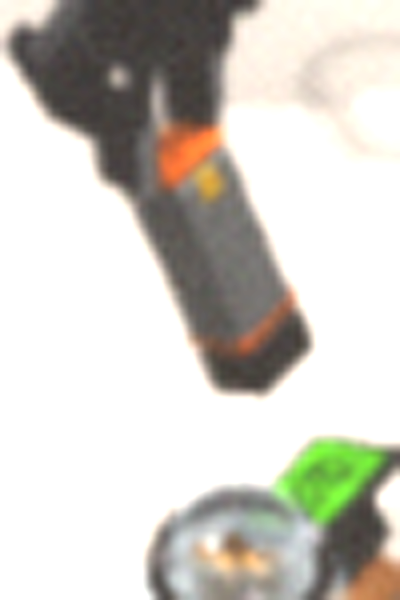

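send_rows:
  rows:
    - {"x": 0, "y": 1, "z": 2, "roll": 0, "claw": 1}
    - {"x": 0, "y": 4, "z": 4, "roll": -2, "claw": 1}
    - {"x": 0, "y": 8, "z": 4, "roll": -4.5, "claw": 1}
    - {"x": 0, "y": 12, "z": 4, "roll": -7, "claw": 1}
    - {"x": 0, "y": 16, "z": 4, "roll": -10, "claw": 1}

```text
clock: 14.35
eef_pos: [473.0, 193.3, 200.2]
tool_rot: [-3.141, -0.001, 0.108]
force: [-0.1, 0.5, -1.3]
width: 31.2
```

send_rows:
  rows:
    - {"x": 0, "y": 4, "z": 0, "roll": -3, "claw": 1}
    - {"x": 0.1, "y": 8, "z": 0, "roll": -6, "claw": 1}
    - {"x": 0.2, "y": 11.5, "z": 0, "roll": -9.5, "claw": 1}
    - {"x": 0.2, "y": 14, "z": 0, "roll": -9.5, "claw": 1}
    - {"x": 0.2, "y": 14.7, "z": 0, "roll": -9.5, "claw": 1}

```text
clock: 14.77
eef_pos: [473.3, 345.3, 199.3]
tool_rot: [-3.138, 0.0, -0.047]
force: [-0.7, -0.8, -1.4]
width: 31.0
```

send_rows:
  rows:
    - {"x": 0, "y": 0, "z": 0, "roll": 0, "claw": 1}
    - {"x": 0, "y": 0, "z": 0, "roll": 0, "claw": 1}
    - {"x": 0, "y": 0, "z": 0, "roll": 0, "claw": 1}

```text
clock: 15.02
eef_pos: [475.3, 336.5, 199.5]
tool_rot: [3.14, 0.0, -0.056]
force: [0.5, -0.4, -1.3]
width: 31.3
```

```bash
python3 ang2.py; python3 - <<'E'
from h import *
d=np.load("/tmp/top_n.npz")["d"]; P=cloud("top",d,np.ones(d.shape,bool)); s=ctrl.read_state()["eef_pos"]
k=(abs(P[:,0]-505)<60)&(abs(P[:,1]-338)<30)&(P[:,2]<s[2]-30)&(P[:,2]>110); print("y range of bar",P[k][:,1].min().round(1),P[k][:,1].max().round(1),"x",P[k][:,0].max().round(1))
E
```

```text
15.0167 [ 0.5 -0.4 -1.3] [475.3 336.5 199.5] [ 3.14   0.    -0.056] 31.347056427551305 -2.24
scene 194 lowest -66.6
 tilt 23.1 face offs@TCP 28.6 130 z range -57.6 11.4 rms 1.88 ly -21.1 19.2
  along-axis min (all bar pts) [-73.3 -73.  -71.5] face pts range -73.3 1.8
top 126 lowest -62.4
 tilt 23.8 face offs@TCP 30.2 99 z range -55.6 10.9 rms 0.66 ly -18.6 16.2
  along-axis min (all bar pts) [-75.1 -73.  -71.3] face pts range -73.2 -0.1
y range of bar 315.9 350.1 x 531.0
```

send_rows:
  rows:
    - {"x": 0.2, "y": 0.4, "z": -3, "roll": 0, "claw": 1}
    - {"x": 0.2, "y": 0.4, "z": -6.5, "roll": 0, "claw": 1}
    - {"x": 0.2, "y": 0.4, "z": -9, "roll": 0, "claw": 1}
    - {"x": 0.2, "y": 0.4, "z": -10.5, "roll": 0, "claw": 1}
    - {"x": 0.3, "y": 0.4, "z": -11.2, "roll": 0, "claw": 1}

```text
clock: 15.53
eef_pos: [476.8, 340.4, 85.3]
tool_rot: [3.138, 0.003, -0.056]
force: [-0.6, 0.6, -1.1]
width: 31.6
```

send_rows:
  rows:
    - {"x": 0.4, "y": 0, "z": 0, "roll": 0, "claw": 1}
    - {"x": 0.8, "y": 0, "z": 0, "roll": 0, "claw": 1}
    - {"x": 1.2, "y": 0, "z": 0, "roll": 0, "claw": 1}
    - {"x": 1.6, "y": 0, "z": 0, "roll": 0, "claw": 1}
    - {"x": 2, "y": 0, "z": 0, "roll": 0, "claw": 1}

```text
clock: 15.95
eef_pos: [496.3, 343.3, 88.7]
tool_rot: [-3.141, 0.003, -0.054]
force: [-6.6, 1.0, 2.1]
width: 31.1
```

```bash
python3 ang2.py
```

```text
15.95 [-6.6  1.   2.1] [496.3 343.3  88.7] [-3.141e+00  3.000e-03 -5.400e-02] 31.143147658664827 -2.21
scene 304 lowest -85.0
 tilt 16.4 face offs@TCP 22.7 116 z range -65.0 11.6 rms 2.38 ly -21.7 21.7
  along-axis min (all bar pts) [-101.5 -100.1  -96.1] face pts range -74.4 5.2
top 266 lowest -85.0
 tilt 14.8 face offs@TCP 24.6 42 z range -64.5 6.3 rms 0.5 ly -21.2 21.9
  along-axis min (all bar pts) [-99.2 -97.7 -96.5] face pts range -72.8 0.1
```

send_rows:
  rows:
    - {"x": 0.4, "y": -0.2, "z": 0, "roll": 0, "claw": 1}
    - {"x": 0.9, "y": -0.3, "z": 0, "roll": 0, "claw": 1}
    - {"x": 1.4, "y": -0.3, "z": 0, "roll": 0, "claw": 1}
    - {"x": 1.9, "y": -0.3, "z": 0, "roll": 0, "claw": 1}
    - {"x": 2.4, "y": -0.3, "z": 0, "roll": 0, "claw": 1}

```text
clock: 16.47
eef_pos: [520.6, 340.6, 88.5]
tool_rot: [-3.141, 0.002, -0.054]
force: [-6.4, 0.3, 1.8]
width: 31.5
```

```bash
python3 ang2.py
```

```text
16.4667 [-6.4  0.3  1.8] [520.6 340.6  88.5] [-3.141e+00  2.000e-03 -5.400e-02] 31.49610784997709 -2.19
scene 327 lowest -85.0
 tilt 5.5 face offs@TCP 10.8 85 z range -63.8 11.7 rms 1.41 ly -22.0 21.7
  along-axis min (all bar pts) [-91.5 -90.7 -89.7] face pts range -65.2 10.8
top 203 lowest -85.0
 tilt 15.8 face offs@TCP 7.5 2 z range -48.8 -47.7 rms 0.0 ly -21.6 22.0
  along-axis min (all bar pts) [-100.3  -99.5  -96.5] face pts range -52.7 -51.7
```

send_rows:
  rows:
    - {"x": 0.4, "y": 0, "z": 0, "roll": 0, "claw": 1}
    - {"x": 0.8, "y": 0, "z": 0, "roll": 0, "claw": 1}
    - {"x": 0.8, "y": 0, "z": 0, "roll": 0, "claw": 1}
    - {"x": 0.1, "y": 0, "z": 0, "roll": 0, "claw": 1}
    - {"x": -0.3, "y": 0, "z": -0.3, "roll": 0, "claw": 1}

```text
clock: 16.98
eef_pos: [520.1, 340.3, 85.6]
tool_rot: [-3.14, -0.004, -0.054]
force: [-0.3, -0.3, -1.4]
width: 31.4
```

send_rows:
  rows:
    - {"x": 0, "y": 0, "z": -0.2, "roll": 0, "claw": 1}
    - {"x": 0, "y": 0, "z": -0.4, "roll": 0, "claw": 1}
    - {"x": 0, "y": 0, "z": -0.4, "roll": 0, "claw": 1}

```text
clock: 17.23
eef_pos: [519.9, 339.5, 80.5]
tool_rot: [-3.141, -0.002, -0.054]
force: [0.2, -0.4, -1.4]
width: 31.3
```

```bash
python3 ang2.py
```

```text
17.2333 [ 0.2 -0.4 -1.4] [519.9 339.5  80.5] [-3.141e+00 -2.000e-03 -5.400e-02] 31.254701886308766 -2.19
scene 376 lowest -84.8
 tilt 10.2 face offs@TCP 9.4 104 z range -64.4 9.7 rms 2.87 ly -21.9 22.0
  along-axis min (all bar pts) [-94.9 -93.  -91.4] face pts range -66.7 8.5
top 336 lowest -84.7
 tilt -1.2 face offs@TCP 21.8 3 z range -41.4 -36.8 rms 1.22 ly -22.0 22.0
  along-axis min (all bar pts) [-83.4 -82.5 -81.8] face pts range -41.0 -36.4
```

send_rows:
  rows:
    - {"x": 0, "y": 0, "z": -0.3, "roll": 0, "claw": 1}
    - {"x": 0, "y": 0, "z": -0.3, "roll": 0, "claw": 0.5}
    - {"x": 0, "y": 0, "z": -0.3, "roll": 0, "claw": 0}
    - {"x": 0, "y": 0, "z": -0.3, "roll": 0, "claw": 0}
    - {"x": 0, "y": 0, "z": -0.3, "roll": 0, "claw": 0}

```text
clock: 17.75
eef_pos: [518.9, 339.8, 77.5]
tool_rot: [-3.142, 0.0, -0.054]
force: [0.1, 0.1, -0.1]
width: 76.8
```

send_rows:
  rows:
    - {"x": 0, "y": 0, "z": 0, "roll": 0, "claw": 0}
    - {"x": 0, "y": 0, "z": 0.5, "roll": 0, "claw": 0}
    - {"x": 0, "y": 0, "z": 4, "roll": 0, "claw": 0}
    - {"x": 0, "y": 0, "z": 8, "roll": 0, "claw": 0}
    - {"x": 0, "y": 0, "z": 12, "roll": 0, "claw": 0}

```text
clock: 18.17
eef_pos: [518.2, 339.3, 198.6]
tool_rot: [3.14, 0.002, -0.054]
force: [1.9, 0.3, -0.6]
width: 85.6
```

```bash
python3 - <<'E'
from h import *
s=ctrl.read_state(); print(s["clock"],s["eef_pos"].round(1))
out=[]
for c,(u,v) in(("scene",(390,138)),("top",(206,242))):
    im,d=ctrl.get_image(c); P=cloud(c,d,np.ones(d.shape,bool)); k=(np.hypot(P[:,0]-515,P[:,1]-338)<45)&(P[:,2]>98)&(P[:,2]<115); Q=P[k]
    print(c,k.sum(),Q.mean(0).round(1) if k.any() else "",Q[:,:2].min(0).round(0),Q[:,:2].max(0).round(0),np.percentile(Q[:,2],[5,50,95]).round(1))
    out.append(cv2.resize(im[v-38:v+38,u-25:u+25],None,fx=8,fy=8,interpolation=cv2.INTER_CUBIC))
cv2.imwrite("pics/s7.png",np.hstack(out)[:600])
E
```

```text
18.1667 [518.2 339.3 198.6]
scene 86 [522.6 337.3 106.6] [505. 318.] [537. 359.] [ 99.5 107.1 112.2]
top 59 [516.  338.3 105.8] [510. 322.] [528. 356.] [100.9 106.2 109.1]
```

View pics/s7.png

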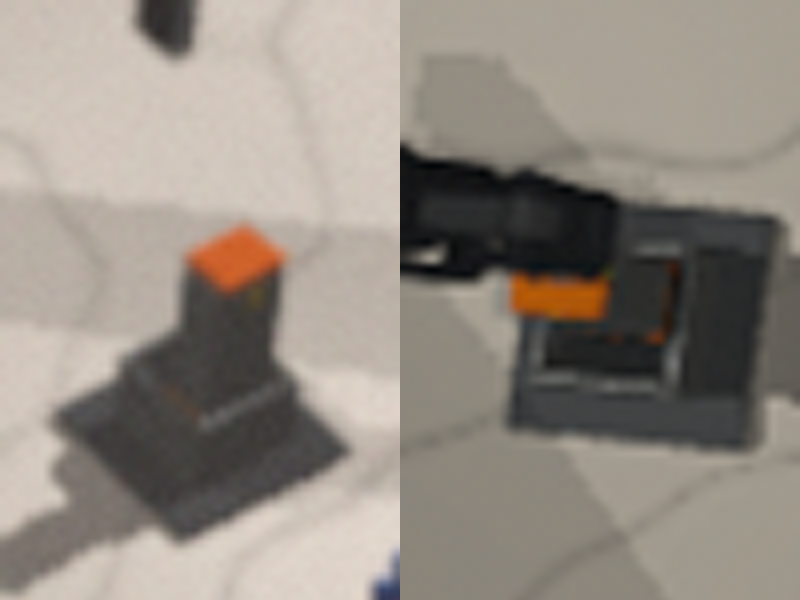

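send_rows:
  rows:
    - {"x": -0.5, "y": -3, "z": 0, "roll": 0, "claw": 0}
    - {"x": -1.1, "y": -7, "z": 0, "roll": 0, "claw": 0}
    - {"x": -1.7, "y": -11, "z": 0, "roll": 0, "claw": 0}
    - {"x": -2.3, "y": -15, "z": 0, "roll": 0, "claw": 0}
    - {"x": -2.9, "y": -19, "z": 0, "roll": 0, "claw": 0}

```text
clock: 18.68
eef_pos: [489.2, 148.1, 197.6]
tool_rot: [3.141, -0.0, -0.053]
force: [1.4, -0.5, 0.4]
width: 85.4
```

send_rows:
  rows:
    - {"x": -0.6, "y": -4, "z": 0, "roll": 0, "claw": 0}
    - {"x": -1.2, "y": -8, "z": 0, "roll": 0, "claw": 0}
    - {"x": -1.8, "y": -12, "z": 0, "roll": 0, "claw": 0}
    - {"x": -2.4, "y": -16, "z": 0, "roll": 0, "claw": 0}
    - {"x": -3, "y": -20, "z": 0, "roll": 0, "claw": 0}

```text
clock: 19.1
eef_pos: [459.3, -51.9, 197.8]
tool_rot: [-3.142, -0.001, -0.054]
force: [0.0, -0.7, -0.1]
width: 85.3
```

send_rows:
  rows:
    - {"x": -0.6, "y": -4, "z": 0, "roll": 0, "claw": 0}
    - {"x": -1.2, "y": -8, "z": 0, "roll": 0, "claw": 0}
    - {"x": -1.8, "y": -11.5, "z": 0, "roll": 0, "claw": 0}
    - {"x": -2.4, "y": -14, "z": -2, "roll": 0, "claw": 0}
    - {"x": -2.4, "y": -14.4, "z": -5, "roll": 0, "claw": 0}

```text
clock: 19.52
eef_pos: [436.5, -201.3, 149.4]
tool_rot: [3.136, -0.007, -0.062]
force: [0.7, -0.3, -0.6]
width: 85.5
```

send_rows:
  rows:
    - {"x": 0, "y": 0, "z": 0, "roll": 0, "claw": 0}
    - {"x": 0, "y": 0, "z": 0, "roll": 0, "claw": 0}
    - {"x": 0, "y": 0, "z": 0, "roll": 0, "claw": 0}

```text
clock: 19.77
eef_pos: [436.6, -193.2, 148.3]
tool_rot: [-3.141, -0.001, -0.052]
force: [0.3, -0.8, -0.6]
width: 85.1
```

```bash
python3 - <<'E'
from h import *
s=ctrl.read_state(); print(s["clock"],s["eef_pos"].round(1),s["qpos"].round(2),s["force"].round(1))
im,d=ctrl.get_image("scene"); P=cloud("scene",d,np.ones(d.shape,bool)); hs=cv2.cvtColor(im,cv2.COLOR_BGR2HSV)
m=((hs[...,0]<6)|(hs[...,0]>174))&(hs[...,1]>110); P=cloud("scene",d,m); k=(np.hypot(P[:,0]-433,P[:,1]+195)<50)&(P[:,2]>48); print(P[k].mean(0).round(1),k.sum())
E
```

```text
19.7667 [ 436.6 -193.2  148.3] [ 0.29  0.48  0.1   2.06 -0.08  0.61 -1.18] [ 0.3 -0.8 -0.6]
[ 434.  -196.2   56.5] 50
```

send_rows:
  rows:
    - {"x": -0.3, "y": -0.2, "z": -3, "roll": 0, "claw": 0}
    - {"x": -0.3, "y": -0.2, "z": -6.5, "roll": 0, "claw": 0}
    - {"x": -0.3, "y": -0.2, "z": -9, "roll": 0, "claw": 0}
    - {"x": -0.3, "y": -0.2, "z": -10.2, "roll": 0, "claw": 0}
    - {"x": -0.3, "y": -0.2, "z": -10.2, "roll": 0, "claw": 0}

```text
clock: 20.23
eef_pos: [432.7, -194.6, 44.5]
tool_rot: [-3.14, 0.002, -0.052]
force: [-0.6, -0.2, 0.6]
width: 85.9
```

send_rows:
  rows:
    - {"x": 0, "y": 0, "z": 0, "roll": 0, "claw": 0.3}
    - {"x": 0, "y": 0, "z": 0, "roll": 0, "claw": 0.6}
    - {"x": 0, "y": 0, "z": 0, "roll": 0, "claw": 1}
    - {"x": 0, "y": 0, "z": 0, "roll": 0, "claw": 1}
    - {"x": 0, "y": 0, "z": 0, "roll": 0, "claw": 1}

```text
clock: 20.65
eef_pos: [433.6, -196.4, 46.6]
tool_rot: [3.141, -0.002, -0.054]
force: [0.1, 0.4, 0.3]
width: 25.2
```

send_rows:
  rows:
    - {"x": 0, "y": 0, "z": 0, "roll": 0, "claw": 1}
    - {"x": 0, "y": 0, "z": 0, "roll": 0, "claw": 1}
    - {"x": 0, "y": 0, "z": 0, "roll": 0, "claw": 1}
    - {"x": 0, "y": 0, "z": 0, "roll": 0, "claw": 1}

```text
clock: 20.98
eef_pos: [432.9, -196.3, 45.6]
tool_rot: [3.142, -0.0, -0.054]
force: [-0.3, 0.2, -1.2]
width: -0.1
```

```bash
python3 - <<'E'
from h import *
s=ctrl.read_state(); e=s["eef_pos"]; print(e.round(1),s["width"],s["force"].round(1)); out=[]
for c in("scene","top"):
    im,d=ctrl.get_image(c); hs=cv2.cvtColor(im,cv2.COLOR_BGR2HSV); m=((hs[...,0]<6)|(hs[...,0]>174))&(hs[...,1]>110)
    P=cloud(c,d,m); k=np.hypot(P[:,0]-433,P[:,1]+195)<80; print(c,k.sum(),P[k].min(0).round(0),P[k].max(0).round(0),P[k].mean(0).round(1))
    K,D,T=cal(c); Ti=np.linalg.inv(T); p=cv2.projectPoints(np.array([[433.,-195,30]]),cv2.Rodrigues(Ti[:3,:3])[0],Ti[:3,3],K,D)[0].reshape(2); u,v=p.round().astype(int)
    out.append(cv2.resize(im[v-45:v+30,u-25:u+25],None,fx=8,fy=8,interpolation=cv2.INTER_CUBIC))
cv2.imwrite("pics/s8.png",np.hstack(out))
E
```

```text
[ 432.9 -196.3   45.6] -0.08993801768572238 [-0.3  0.2 -1.2]
scene 443 [ 396. -230.    0.] [ 468. -160.   76.] [ 442.4 -199.6   30. ]
top 152 [ 401. -205.   -1.] [ 468. -141.  203.] [ 431.8 -180.2   43.2]
```

View pics/s8.png

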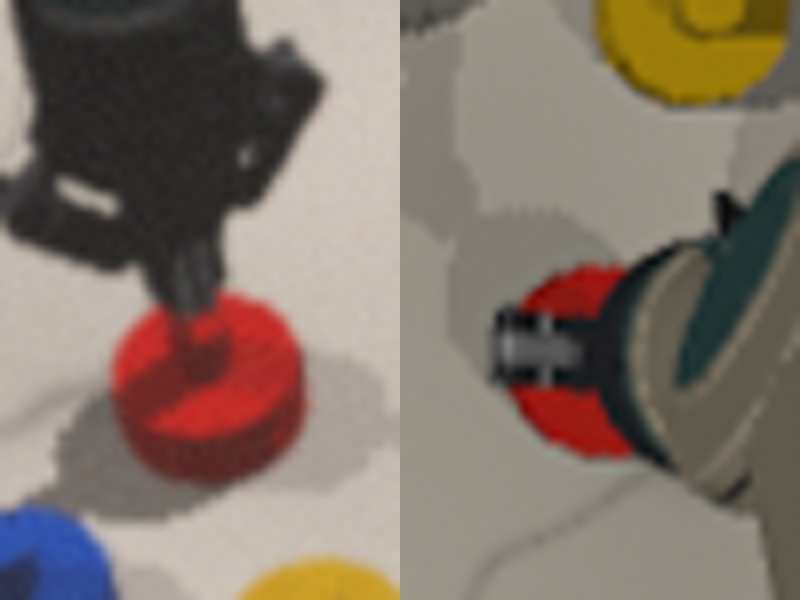

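```bash
python3 - <<'E'
from h import *
im,d=ctrl.get_image("scene"); hs=cv2.cvtColor(im,cv2.COLOR_BGR2HSV)
v,u=np.nonzero(d>0); o,r=ray("scene",np.c_[u,v]); P=o+r*d[v,u][:,None]; red=(((hs[...,0]<8)|(hs[...,0]>172))&(hs[...,1]>90))[v,u]
k=(np.hypot(P[:,0]-433,P[:,1]+196)<25)&(P[:,2]>38)&(P[:,2]<110)
for z in range(40,105,5):
    a=k&(abs(P[:,2]-z)<2.5); 
    for nm,b in(("red",a&red),("dark",a&~red)):
        if b.sum(): print(z,nm,b.sum(),P[b].min(0).round(0)[:2],P[b].max(0).round(0)[:2])
E
```

```text
40 red 8 [ 421. -205.] [ 446. -176.]
45 red 11 [ 430. -206.] [ 447. -191.]
50 red 9 [ 433. -206.] [ 446. -184.]
55 red 14 [ 426. -206.] [ 443. -189.]
60 red 16 [ 425. -203.] [ 443. -186.]
65 red 2 [ 436. -203.] [ 441. -196.]
75 red 4 [ 435. -207.] [ 444. -196.]
75 dark 7 [ 438. -203.] [ 442. -185.]
80 dark 9 [ 427. -208.] [ 444. -183.]
85 dark 15 [ 434. -210.] [ 444. -187.]
90 dark 8 [ 424. -209.] [ 443. -184.]
95 dark 14 [ 427. -209.] [ 444. -183.]
100 dark 8 [ 438. -208.] [ 444. -191.]
```

send_rows:
  rows:
    - {"x": 0, "y": 0, "z": 0, "roll": 0, "claw": 0.5}
    - {"x": 0, "y": 0, "z": 0, "roll": 0, "claw": 0.5}
    - {"x": 0, "y": 0, "z": 0, "roll": 0, "claw": 0.5}
    - {"x": 0, "y": 0, "z": 0, "roll": 0, "claw": 0.5}
    - {"x": 0, "y": 0, "z": 0, "roll": 0, "claw": 0.5}

```text
clock: 21.55
eef_pos: [433.0, -196.2, 45.6]
tool_rot: [3.142, -0.0, -0.054]
force: [0.4, -0.2, -0.3]
width: 42.6
```

```bash
python3 - <<'E'
from h import *
s=ctrl.read_state(); print(s["eef_pos"].round(1),s["width"])
im,d=ctrl.get_image("scene"); hs=cv2.cvtColor(im,cv2.COLOR_BGR2HSV)
v,u=np.nonzero(d>0); o,r=ray("scene",np.c_[u,v]); P=o+r*d[v,u][:,None]; red=(((hs[...,0]<8)|(hs[...,0]>172))&(hs[...,1]>90))[v,u]
k=(abs(P[:,0]-433)<22)&(abs(P[:,1]+196)<55)&(P[:,2]>32)&(P[:,2]<110)
for z in range(35,105,5):
    a=k&(abs(P[:,2]-z)<2.5)&~red
    if a.sum(): print(z,a.sum(),"y<c",np.sort(P[a&(P[:,1]<-196)][:,1]).round(0)[[0,-1]] if (a&(P[:,1]<-196)).any() else "","y>c",np.sort(P[a&(P[:,1]>-196)][:,1]).round(0)[[0,-1]] if (a&(P[:,1]>-196)).any() else "")
cv2.imwrite("pics/s9.png",cv2.resize(im[v.min()+160:v.min()+245,205:275],None,fx=7,fy=7,interpolation=cv2.INTER_CUBIC))
E
```

```text
[ 433.  -196.2   45.6] 42.57899761365188
55 1 y<c  y>c [-187. -187.]
70 2 y<c [-223. -223.] y>c [-172. -172.]
75 6 y<c [-220. -220.] y>c [-174. -168.]
80 12 y<c [-229. -219.] y>c [-176. -160.]
85 17 y<c [-230. -219.] y>c [-175. -161.]
90 9 y<c [-230. -219.] y>c [-175. -169.]
95 18 y<c [-230. -218.] y>c [-175. -163.]
100 14 y<c [-231. -221.] y>c [-176. -163.]
```

View pics/s9.png

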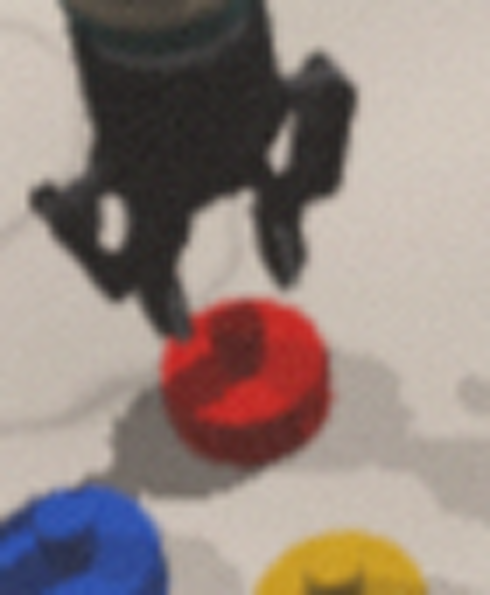

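send_rows:
  rows:
    - {"x": 0, "y": 0.1, "z": -1, "roll": 0, "claw": 0.5}
    - {"x": 0, "y": 0.1, "z": -2, "roll": 0, "claw": 0.5}
    - {"x": 0, "y": 0.1, "z": -2.7, "roll": 0, "claw": 0.5}
    - {"x": 0, "y": 0.1, "z": -2.7, "roll": 0, "claw": 0.5}
    - {"x": 0, "y": 0.1, "z": -2.7, "roll": 0, "claw": 0.5}

```text
clock: 22.02
eef_pos: [432.2, -194.9, 17.7]
tool_rot: [-3.141, 0.002, -0.054]
force: [1.2, 0.2, -0.5]
width: 42.6
```

```bash
cat > tips.py <<'E'
from h import *
s=ctrl.read_state(); e=s["eef_pos"]; print(s["clock"],e.round(1),s["width"],s["force"].round(1))
im,d=ctrl.get_image("scene"); hs=cv2.cvtColor(im,cv2.COLOR_BGR2HSV)
v,u=np.nonzero(d>0); o,r=ray("scene",np.c_[u,v]); P=o+r*d[v,u][:,None]; dark=(hs[...,2]<80)[v,u]&(hs[...,1]<110)[v,u]
k=(abs(P[:,0]-e[0])<22)&(abs(P[:,1]-e[1])<55)&(P[:,2]>30)&(P[:,2]<e[2]+60)&dark
for z in range(31,80,3):
    a=k&(abs(P[:,2]-z)<1.5)
    if a.sum(): print(z,a.sum(),P[a][:,1].min().round(0),P[a][:,1].max().round(0))
E
python3 tips.py
```

```text
22.0167 [ 432.2 -194.9   17.7] 42.55845109721747 [ 1.2  0.2 -0.5]
46 1 -217.0 -217.0
49 3 -223.0 -171.0
52 7 -227.0 -172.0
55 7 -228.0 -162.0
58 7 -223.0 -165.0
61 4 -226.0 -174.0
64 9 -229.0 -170.0
67 7 -229.0 -165.0
70 9 -231.0 -162.0
73 5 -224.0 -173.0
76 6 -229.0 -168.0
```

send_rows:
  rows:
    - {"x": 0, "y": 0, "z": -0.4, "roll": 0, "claw": 0.5}
    - {"x": 0, "y": 0, "z": -0.8, "roll": 0, "claw": 0.5}
    - {"x": 0, "y": 0, "z": -0.8, "roll": 0, "claw": 0.6}
    - {"x": 0, "y": 0, "z": -0.8, "roll": 0, "claw": 1}
    - {"x": 0, "y": 0, "z": -0.8, "roll": 0, "claw": 1}

```text
clock: 22.48
eef_pos: [432.9, -195.2, 10.8]
tool_rot: [3.142, -0.0, -0.054]
force: [-0.2, 0.4, -0.8]
width: 21.9
```

send_rows:
  rows:
    - {"x": 0, "y": 0, "z": 0, "roll": 0, "claw": 1}
    - {"x": 0, "y": 0, "z": 0, "roll": 0, "claw": 1}
    - {"x": 0, "y": 0, "z": 0, "roll": 0, "claw": 1}
    - {"x": 0, "y": 0, "z": 0, "roll": 0, "claw": 1}

```text
clock: 22.82
eef_pos: [433.0, -195.2, 10.7]
tool_rot: [3.142, -0.0, -0.054]
force: [0.3, 0.0, -0.4]
width: 22.1
```

```bash
python3 tips.py
```

```text
22.8167 [ 433.  -195.2   10.7] 22.09452227063803 [ 0.3  0.  -0.4]
34 2 -207.0 -183.0
37 1 -179.0 -179.0
40 8 -212.0 -172.0
43 3 -214.0 -181.0
46 7 -218.0 -180.0
49 7 -212.0 -173.0
52 5 -220.0 -209.0
55 8 -219.0 -171.0
58 11 -218.0 -174.0
61 5 -219.0 -174.0
64 6 -216.0 -181.0
67 4 -213.0 -178.0
70 4 -220.0 -181.0
```

send_rows:
  rows:
    - {"x": 0, "y": 0, "z": 1.5, "roll": 0, "claw": 1}
    - {"x": 0, "y": 0, "z": 5, "roll": 0, "claw": 1}
    - {"x": 0, "y": 0, "z": 9, "roll": 0, "claw": 1}
    - {"x": 0, "y": 0, "z": 13, "roll": 0, "claw": 1}
    - {"x": 0, "y": 0, "z": 16, "roll": 0, "claw": 1}

```text
clock: 23.28
eef_pos: [433.3, -195.5, 173.4]
tool_rot: [3.141, -0.002, -0.054]
force: [0.3, -0.7, -0.7]
width: 22.0
```

```bash
python3 - <<'E'
from h import *
from scipy.optimize import least_squares
s=ctrl.read_state(); e=s["eef_pos"]; print(s["clock"],e.round(1),s["width"],s["force"].round(1))
for c in("scene","top"):
    d0=np.load(f"/tmp/{c}0.npz")["d"]; im0=np.load(f"/tmp/{c}0.npz")["im"]; P=cloud(c,d0,np.ones(d0.shape,bool))
    for lo,hi in((120,130),(114,121),(103,110)):
        Q=P[(np.hypot(P[:,0]-591,P[:,1]+26)<45)&(P[:,2]>lo)&(P[:,2]<hi)]
        f=lambda q:np.hypot(Q[:,0]-q[0],Q[:,1]-q[1])-q[2]
        r=least_squares(f,[591,-26,22],loss="soft_l1"); print(c,lo,len(Q),r.x.round(1),"bbox ctr",((Q.min(0)+Q.max(0))/2)[:2].round(1),(Q.max(0)-Q.min(0))[:2].round(1))
    im,d=ctrl.get_image(c); hs=cv2.cvtColor(im,cv2.COLOR_BGR2HSV); m=((hs[...,0]<6)|(hs[...,0]>174))&(hs[...,1]>110); P=cloud(c,d,m); L=P[(np.hypot(P[:,0]-e[0],P[:,1]-e[1])<55)&(P[:,2]>120)]
    print(c,"lid",len(L),L.min(0).round(0),L.max(0).round(0))
    r=ctrl.place_of(c,"jar_neck"); print([(at_z(c,x["uv"],125).round(1).tolist(),round(x["confidence"],2)) for x in r[:2]])
# stand top corners via wooden colour, top camera
im0=np.load("/tmp/top0.npz")["im"]; d0=np.load("/tmp/top0.npz")["d"]
E
```

```text
23.2833 [ 433.3 -195.5  173.4] 22.013291463729654 [ 0.3 -0.7 -0.7]
scene 120 89 [590.  -26.   22.7] bbox ctr [592.  -26.9] [50.9 48.3]
scene 114 73 [589.8 -26.   24.5] bbox ctr [590.4 -25.1] [54.1 54.5]
scene 103 130 [593.2 -26.2  27. ] bbox ctr [591.6 -27.6] [62.5 62.4]
scene lid 431 [ 408. -230.  163.] [ 469. -163.  234.]
[([[587.8, -16.4, 125.0]], 0.97), ([[406.8, -184.4, 125.0]], 0.45)]
top 120 75 [590.2 -25.8  22.3] bbox ctr [589.  -25.9] [47.9 47.1]
top 114 55 [589.8 -26.3  25.1] bbox ctr [590.9 -26.2] [51.3 53.2]
top 103 192 [590.6 -25.5  29.3] bbox ctr [591.1 -26.6] [65.4 64.9]
top lid 181 [ 403. -203.  168.] [ 470. -142.  337.]
[([[594.2, -20.8, 125.0]], 0.78), ([[557.4, -213.2, 125.0]], 0.67)]
```

send_rows:
  rows:
    - {"x": 2, "y": 2.2, "z": 0, "roll": 0, "claw": 1}
    - {"x": 4.8, "y": 5.2, "z": 0, "roll": 0, "claw": 1}
    - {"x": 7.6, "y": 8.2, "z": 0, "roll": 0, "claw": 1}
    - {"x": 10.4, "y": 11.2, "z": 0, "roll": 0, "claw": 1}
    - {"x": 13.2, "y": 14.2, "z": 0, "roll": 0, "claw": 1}

```text
clock: 23.9
eef_pos: [564.4, -51.6, 168.4]
tool_rot: [3.142, 0.004, -0.054]
force: [1.0, -0.9, -1.0]
width: 22.1
```

send_rows:
  rows:
    - {"x": 1.6, "y": 1.8, "z": 0, "roll": 0, "claw": 1}
    - {"x": 2.5, "y": 2.7, "z": 0, "roll": 0, "claw": 1}
    - {"x": 2.5, "y": 2.7, "z": 0, "roll": 0, "claw": 1}
    - {"x": 2.5, "y": 2.7, "z": 0, "roll": 0, "claw": 1}
    - {"x": 2.5, "y": 2.7, "z": 0, "roll": 0, "claw": 1}

```text
clock: 24.32
eef_pos: [587.9, -28.8, 169.6]
tool_rot: [3.14, 0.003, -0.057]
force: [-0.1, 0.0, -0.8]
width: 21.7
```

```bash
cat > lid.py <<'E'
from h import *
from scipy.optimize import least_squares
s=ctrl.read_state(); e=s["eef_pos"]; print(s["clock"],e.round(1),s["width"],s["force"].round(2),s["tool_rot"].round(3))
for c in("scene","top"):
    im,d=ctrl.get_image(c); np.savez(f"/tmp/{c}_n.npz",im=im,d=d)
    hs=cv2.cvtColor(im,cv2.COLOR_BGR2HSV); m=((hs[...,0]<6)|(hs[...,0]>174))&(hs[...,1]>110); P=cloud(c,d,m); L=P[(np.hypot(P[:,0]-e[0],P[:,1]-e[1])<45)&(P[:,2]>90)&(P[:,2]<e[2]+25)]
    side=L[(L[:,2]<e[2]+14)]   # cylinder wall, r=34.5
    r=least_squares(lambda q:np.hypot(side[:,0]-q[0],side[:,1]-q[1])-34.5,e[:2],loss="soft_l1") if len(side)>10 else None
    print(c,len(L),"z",np.percentile(L[:,2],[1,99]).round(1) if len(L) else "","axis",r.x.round(1) if r else "",len(side))
E
python3 lid.py
```

```text
24.3167 [587.9 -28.8 169.6] 21.68480799276058 [-0.06  0.04 -0.82] [ 3.14e+00  3.00e-03 -5.70e-02]
scene 344 z [159.9 194.2] axis [585.6 -27.8] 113
top 0 z  axis  0
```

send_rows:
  rows:
    - {"x": 0.3, "y": 0.2, "z": -1, "roll": 0, "claw": 1}
    - {"x": 0.3, "y": 0.2, "z": -2, "roll": 0, "claw": 1}
    - {"x": 0.3, "y": 0.2, "z": -2.8, "roll": 0, "claw": 1}
    - {"x": 0.3, "y": 0.2, "z": -2.8, "roll": 0, "claw": 1}
    - {"x": 0.3, "y": 0.2, "z": -2.8, "roll": 0, "claw": 1}

```text
clock: 24.83
eef_pos: [592.1, -24.3, 141.6]
tool_rot: [3.141, 0.002, -0.054]
force: [0.2, -1.1, -1.2]
width: 22.5
```

```bash
python3 lid.py; python3 - <<'E'
from h import *
im=np.load("/tmp/scene_n.npz")["im"]
cv2.imwrite("pics/s10.png",cv2.resize(im[130:240,275:355],None,fx=5,fy=5,interpolation=cv2.INTER_CUBIC))
E
```

```text
24.8333 [592.1 -24.3 141.6] 22.459395535259514 [ 0.23 -1.06 -1.16] [ 3.141e+00  2.000e-03 -5.400e-02]
scene 338 z [133.6 166.2] axis [589.8 -23.1] 118
top 0 z  axis  0
```

View pics/s10.png

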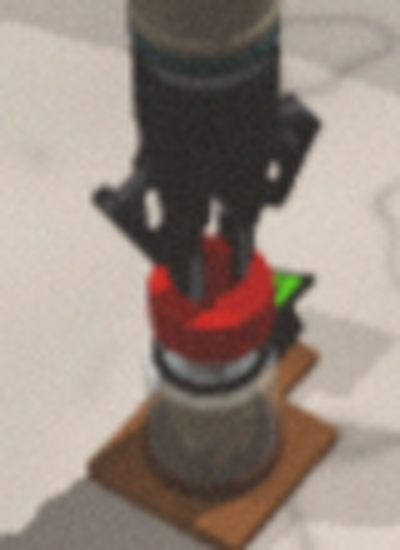

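send_rows:
  rows:
    - {"x": -0.1, "y": -0.2, "z": -0.3, "roll": 0, "claw": 1}
    - {"x": -0.1, "y": -0.2, "z": -0.6, "roll": 0, "claw": 1}
    - {"x": -0.1, "y": -0.2, "z": -0.9, "roll": 0, "claw": 1}
    - {"x": -0.1, "y": -0.2, "z": -1.2, "roll": 0, "claw": 1}
    - {"x": -0.1, "y": -0.2, "z": -1.2, "roll": 0, "claw": 1}

```text
clock: 25.35
eef_pos: [591.4, -26.1, 129.9]
tool_rot: [-3.142, 0.001, -0.054]
force: [-0.7, -0.2, -1.4]
width: 22.1
```

send_rows:
  rows:
    - {"x": 0, "y": 0, "z": -0.1, "roll": 0, "claw": 1}
    - {"x": 0, "y": 0, "z": -0.2, "roll": 0, "claw": 1}

```text
clock: 25.52
eef_pos: [592.1, -26.2, 128.6]
tool_rot: [3.142, -0.0, -0.054]
force: [-0.2, -0.2, -1.5]
width: 22.4
```

send_rows:
  rows:
    - {"x": 0, "y": 0, "z": -0.1, "roll": 0, "claw": 1}
    - {"x": 0, "y": 0, "z": -0.2, "roll": 0, "claw": 1}

```text
clock: 25.68
eef_pos: [591.9, -26.0, 126.8]
tool_rot: [-3.141, 0.0, -0.054]
force: [-1.7, 1.6, 3.0]
width: 22.2
```

send_rows:
  rows:
    - {"x": 0, "y": 0, "z": -0.1, "roll": 0, "claw": 1}
    - {"x": 0, "y": 0, "z": -0.2, "roll": 0, "claw": 1}

```text
clock: 25.85
eef_pos: [592.2, -25.8, 125.8]
tool_rot: [-3.141, -0.001, -0.054]
force: [-2.7, 1.2, 14.4]
width: 22.0
```

send_rows:
  rows:
    - {"x": 0, "y": 0, "z": -0.1, "roll": 0, "claw": 1}
    - {"x": 0, "y": 0, "z": -0.2, "roll": 0, "claw": 1}

```text
clock: 26.02
eef_pos: [592.8, -25.8, 124.8]
tool_rot: [-3.141, -0.002, -0.054]
force: [-3.6, 1.1, 15.0]
width: 22.2
```

send_rows:
  rows:
    - {"x": 0, "y": 0, "z": -0.1, "roll": 0, "claw": 1}
    - {"x": 0, "y": 0, "z": -0.2, "roll": 0, "claw": 1}

```text
clock: 26.18
eef_pos: [591.5, -25.8, 121.3]
tool_rot: [-3.141, 0.0, -0.054]
force: [0.6, 3.1, -2.3]
width: 22.3
```

send_rows:
  rows:
    - {"x": 0, "y": 0, "z": -0.1, "roll": 0, "claw": 1}
    - {"x": 0, "y": 0, "z": -0.2, "roll": 0, "claw": 1}

```text
clock: 26.35
eef_pos: [591.7, -25.8, 118.0]
tool_rot: [-3.141, 0.001, -0.054]
force: [-0.8, 1.4, -1.6]
width: 22.2
```

send_rows:
  rows:
    - {"x": 0, "y": 0, "z": -0.1, "roll": 0, "claw": 1}
    - {"x": 0, "y": 0, "z": -0.2, "roll": 0, "claw": 1}

```text
clock: 26.52
eef_pos: [591.9, -26.3, 116.4]
tool_rot: [3.142, 0.0, -0.054]
force: [-0.4, 1.3, 2.5]
width: 22.1
```

send_rows:
  rows:
    - {"x": 0, "y": 0, "z": -0.1, "roll": 0, "claw": 1}
    - {"x": 0, "y": 0, "z": -0.2, "roll": 0, "claw": 1}
    - {"x": 0, "y": 0, "z": -0.2, "roll": 0, "claw": 1}

```text
clock: 26.77
eef_pos: [592.0, -26.3, 114.9]
tool_rot: [-3.142, -0.0, -0.054]
force: [-3.1, 0.2, 4.4]
width: 22.1
```

send_rows:
  rows:
    - {"x": 0, "y": 0, "z": -0.1, "roll": 0, "claw": 1}
    - {"x": 0, "y": 0, "z": -0.2, "roll": 0, "claw": 1}
    - {"x": 0, "y": 0, "z": -0.2, "roll": 0, "claw": 1}
    - {"x": 0, "y": 0, "z": -0.2, "roll": 0, "claw": 1}

```text
clock: 27.1
eef_pos: [592.0, -26.3, 113.4]
tool_rot: [-3.142, -0.0, -0.054]
force: [-3.4, 1.2, 7.7]
width: 22.4
```

```bash
python3 lid.py
```

```text
27.1 [592.  -26.3 113.4] 22.41098776317347 [-3.43  1.22  7.7 ] [-3.142 -0.    -0.054]
scene 325 z [101.1 138.2] axis [589.2 -25.1] 114
top 0 z  axis  0
```

send_rows:
  rows:
    - {"x": 0, "y": 0, "z": -0.1, "roll": 0, "claw": 1}
    - {"x": 0, "y": 0, "z": -0.1, "roll": 0, "claw": 1}
    - {"x": 0, "y": 0, "z": -0.1, "roll": 0, "claw": 1}
    - {"x": 0, "y": 0, "z": -0.1, "roll": 0, "claw": 1}
    - {"x": 0, "y": 0, "z": -0.1, "roll": 0, "claw": 1}

```text
clock: 27.62
eef_pos: [592.0, -26.3, 112.7]
tool_rot: [-3.141, -0.001, -0.054]
force: [-3.7, 0.6, 8.9]
width: 22.2
```

```bash
python3 lid.py; python3 - <<'E'
from h import *
s=ctrl.read_state(); print(s["clock"],s["eef_pos"].round(1),s["force"].round(1),s["width"])
im,d=ctrl.get_image("scene"); P=cloud("scene",d,np.ones(d.shape,bool)); Q=P[(np.hypot(P[:,0]-515,P[:,1]-338)<35)&(P[:,2]>98)&(P[:,2]<115)]; b=cv2.minAreaRect(Q[:,:2].astype(np.float32)); print("scanner top",np.round(b[0],1),np.round(b[1],1),np.median(Q[:,2]).round(1))
for q,z in(("blue_lid_center",28),("yellow_lid_center",28)): print(q,[at_z("scene",x["uv"],z).round(0).tolist() for x in ctrl.recognise("scene",q)[:1]])
E
```

```text
27.6167 [592.  -26.3 112.7] 22.242311779416244 [-3.71  0.64  8.9 ] [-3.141e+00 -1.000e-03 -5.400e-02]
scene 326 z [102.7 137.4] axis [589.7 -25.7] 119
top 0 z  axis  0
27.7167 [592.  -26.3 112.7] [-4.1  2.4  9.8] 22.422316435679218
scanner top [520.7 338.5] [38.2 28.9] 106.7
blue_lid_center [[[488.0, -307.0, 28.0]]]
yellow_lid_center [[[555.0, -233.0, 28.0]]]
```

```bash
python3 - <<'E'
from h import *
ctrl.get_image("scene")
for q in("blue_lid_center","yellow_lid_center"): print(q,[at_z("scene",x["uv"],28).round(0).tolist() for x in ctrl.place_of("scene",q)[:1]])
print(ctrl.finish_job()); s=ctrl.read_state(); print(s["clock"],s["force"].round(1),s["eef_pos"].round(1),s["width"])
E
```

```text
blue_lid_center [[[481.0, -303.0, 28.0]]]
yellow_lid_center [[[560.0, -229.0, 28.0]]]
the job is handed in; nothing more can be done
None
the job is handed in; nothing more can be done
```

I handed the job in at about 28 s of the 61 s allowed: label scanned, scanner back upright in its holder and let go, red lid clicked on and still held and pressed.

- **Scan:** The arm could only turn about the vertical. So I tilted the scanner in the grip by leaning it against the inside of the holder, to about 25°. A fit to the picture put it within 2° of square and 57 mm from the label, and I then moved it by the 4 mm shift the fit asked for. It stayed still for about 2.5 s.
- **Return:** I straightened it against the holder wall and released it. The picture and the depth image both showed it upright, with its top at about 106 mm.
- **Lid:** The first grip on the red lid's knob closed on nothing. The depth image showed the fingertips about 35 mm higher than the tool position implied, so I lowered the gripper and the second grip held.
- **Press:** The force rose to 15 N and dropped at the click, with the lid's underside at about 111 mm. The last reading before I handed in was 9 to 10 N downward, with the underside at about 102 mm, so the seal is nearly fully squeezed.

**Checks that were uncertain or disagreed:**
- The label camera position is good to only a few millimetres.
- The last network position for the blue lid was about 10 mm from the first one. No contact force was felt near it, so I took this as network error. The yellow lid agreed to 2 mm.
- I did not recheck the full jar, and the arm did not go near it.
- No state could be read after handing in, and I viewed 11 pictures, one over the budget.

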